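# Turn the veneered panel over and clamp it in the jig

## Task

Pick up the small plywood panel from the wooden block, turn it over so that its dark walnut face is up, and lay it flat on the jig's aluminium bed, centred across the bed, squarely and flush against the red fence; never let it drop or flop over (the slotted stand is there for parking it on edge while you change grip). Then turn the jig's orange clamp knob clockwise until it clicks past its detent and its steel finger locks over the panel. Leave the other things on the bench where they are.

Things in the scene. Friction and masses are not known exactly. Their poses are not given: they have to be found in the camera images.
- panel: loose plywood panel, 58 (its x) x 100 (its y) x 9 (its z) mm, 50 g; pale plain face on +z, which is up at the start, dark walnut face with a brass disc on -z. Origin at the centre of the panel, 4.5 mm inside each face. It is symmetric: either end may go to the fence.
- block: fixed pale wooden block, 36 (x) x 84 (y) x 40 (z) mm, on which the panel lies at the start, its 58 mm width overhanging both sides by 11 mm. Origin at the centre of its underside.
- stand: fixed slotted parking stand, blue base 100 (x) x 80 (y) x 8 mm; origin under its centre. The slot runs along x through the origin, 80 mm long, ends open; 14 mm wide from its floor at z = 8 mm to z = 28 mm, then flares to about 28 mm wide at its top, z = 44 mm. A panel stands in it on its 58 mm edge, leaning a little
- jig: fixed clamping jig; origin at the underside. Grey base plate x = -55 to 55, y = -123 to 67, 10 mm thick; aluminium bed 36 mm wide (x), y = -39 to 45, top at z = 40 mm; red fence 70 mm long (x), its face that stops the panel at y = -50 and looking to +y, top at z = 48 mm. Clamp axis at x = 0, y = -84, behind the fence.
- seat (a point): on the jig, axes as the jig's, at jig x = 0, y = 0, z = 44.5 mm: where the panel's centre is when it lies flat on the bed, centred and flush to the fence, its 100 mm length along the jig's y. The bed is open on all sides but the fence's
- clamp_grip (a point): on the axis of the orange clamp knob, 73 mm above the jig's underside. The knob is an upright bar 44 x 12 mm, 58.5 to 84.5 mm above the underside; the steel finger (52 mm from the axis, just below the bar) points the same way: along the jig's +y (over fence and panel) at joint value 1.4, turned counter-clockwise from there by (1.4 - value), seen from above
- clamp (a joint): angle of the clamp knob, rad; grows as it is turned clockwise seen from above; open at 0 to 0.2, a sprung detent whose crest is at 0.95, locked beyond 1.15, end stop at 1.4. It takes about 0.1 N m to pass the detent.
- tape: loose yellow tape roll, 90 mm across, 48 mm high; bystander. Origin under its centre.
- plybox: loose open plywood box 70 x 120 x 60 mm; bystander. Origin under its centre.
- screwdriver: loose screwdriver lying along its x; bystander.
- square: loose steel try square, blade 120 mm, stock 90 mm, 12 mm high; bystander.
- pencil: loose yellow carpenter's pencil, 170 mm long, 7 mm high; bystander.
- offcut: loose plywood offcut 60 x 140 x 12 mm; bystander.
- file: loose file with a black handle, 210 mm long along its x, 20 mm high; bystander.
Not all that is in view belongs to the job. What is shaped like the panel but green is not meant. What is shaped like the jig but purple is not meant.

How it is judged:
By the outcome, as a careful person would: the job done as asked, in the order asked, and still so for the second after the job is handed in, with the robot touching nothing.
It also fails if it takes over 69 s, if anything falls off the work surface, if the arm or the gripper's body presses on something with over 40 N, if the wrist force passes 120 N, or if a joint passes its speed limit or range.

## Robot

A 6-joint arm with a two-finger parallel gripper is mounted at the origin on the work surface. World frame = base frame: x ahead of the robot, y to its left, z up, the work surface at z = 0. Lengths are in m, angles in rad, forces in N, time in s.
With the tool pointing down it reaches from about 0.225 to 0.875 m from the base axis. Payload 3.4 kg.
Tool frame: the origin (TCP) lies at the very end of the fingers, on their centre line; the grasp point (between the pads) lies 19 mm behind it; z points along the fingers, y is the line along which they close (so a half turn about z gives the same grasp; the last joint's range is limited). The gripper opens to 85 mm and grips with 20 to 120 N. Pads are 22 mm wide; open, the fingers measure 114 mm over their backs; the gripper's body (76 mm by 85 mm) begins 54 mm behind the grasp point. The pads swing forward as they close: fully open they stand 13 mm farther back than shut.
Start: joints at [1.096, 0.276, 1.505, -0, 1.361, -0.121], TCP at [0.199, 0.539, 0.231] pointing down, gripper open.
Joint ranges: [-2.89, 2.89], [-0.75, 2.08], [0.22, 2.7], [-1.18, 4.32], [0.11, 2.71], [-2.7, 2.7]. Speed limits (rad/s): [2.57, 2.57, 3.14, 3.14, 3.14, 3.14].

## Interface

Orientations are given as a unit quaternion [w, x, y, z].
In Python, from rig import get_state, optics, sign_off gives the robot as it stands.
- The arm moves only by the tool send_rows, never from a script. Its argument "increments" is a list of rows, each an object with "gripper": the gripper's target within -1 to 1 (shut at 1, half-way at 0, fully open at -1); "linear": the shift along the world's x, y, z in m, a list of three; "delta_rot": the turn, a rotation vector about the world's x, y, z in rad, a list of three. In form: [{"gripper": gripper, "linear": [dx, dy, dz], "delta_rot": [rx, ry, rz]}, ...]. A call has 1 to 8 rows; each row is the pose to reach, as a shift and turn from the pose commanded when the call began; what a row does not reach only later rows make up. A row lasts 1/10 s, in which the tool goes at most 50 mm and 8.59 degrees, less where a joint would pass 70% of its speed; a pose out of reach is approached as far as the arm can. A call with a gripper value outside its range is refused whole. The fingers move at their own pace and stop on an object; "newtons" is the grip in N (left out, the last holds). Time passes only in rows, so rows that repeat a pose let the fingers close. It gives the time, the measured TCP pose, the force, the opening and the grip force at its end, in the units of the state.
- get_state(): the state, without advancing time (a new reading comes with each control period).
- optics.get_image(name): name is "scene" or "top" or "wrist"; returns a dict with "pixels" (420x560x3 uint8, blue, green, red), "K" (3x3 intrinsics, pixels), "rvec" (rotation vector, rad) and "tvec" (3), from world to camera coordinates, as OpenCV has them; the wrist camera has in their place "T_tool_cam" (4x4, takes a point from camera to tool coordinates, whose origin is the TCP and whose axes are the flange's). Camera axes: x right, y down, z forward; pixel columns grow to the right and rows downward; lengths in m; the calibration is good to about 2 mm. The wrist camera is an equidistant fisheye: a pixel r from the principal point sees the ray r / f radians off the axis. A picture is of the moment at which its call begins: read the wrist's pose just before it. There is no depth.
- sign_off(): hands the job in; it is judged then, once.
The state is a dict: "clock": time; "qpos": joint angles; "qd": joint speeds; "effort": joint torques, N m; "position": TCP position; "ee_rot": TCP orientation; "contact_force": force on the tool from outside, world axes, zero at the start; "moment": the same for the moment, N m; "width": finger opening in m; "gripper_force": force on a finger pad.
Only numpy, scipy, OpenCV 4.12 (cv2) and the standard library are available. Lean on these libraries where they do the work, as an engineer would, in place of code of your own. Each camera call takes 0.05 s, during which the arm holds its last target. There are 200 camera calls.

## Working session

There is one attempt and no reset: what is moved stays moved. The work goes in short steps, Python scripts to look and compute and a tool call to move; the robot and the scene stay as the last step left them, time stands still between calls to the robot, and variables do not carry over. Pictures are saved under pics/ and viewed, at most 11 in all, crops included, and the job is handed in when it is done.

Besides the shell and the picture viewer there is one more tool, called after "Emit:" as name([rows], argument=value, ...), one row to a line, values as JSON. send_rows: Moves the arm, as the interface text tells. Its arguments: {"type":"object","properties":{"increments":{"type":"array"},"newtons":{"type":"number"}},"required":["increments"]}

```bash
mkdir -p pics
cat > h.py <<'E'
import numpy as np, cv2, json
from rig import get_state, optics, sign_off
from scipy.spatial.transform import Rotation as R
def grab(n):
    s=get_state(); d=optics.get_image(n); d['s']=s; return d
def ray(d,u,v):
    K=np.array(d['K'],float)
    if 'T_tool_cam' in d:
        x=(u-K[0,2])/K[0,0]; y=(v-K[1,2])/K[1,1]; r=np.hypot(x,y); k=np.sin(r)/r if r>1e-9 else 1
        c=np.array([x*k,y*k,np.cos(r)]); q=d['s']['ee_rot']; W=np.eye(4)
        W[:3,:3]=R.from_quat([q[1],q[2],q[3],q[0]]).as_matrix(); W[:3,3]=d['s']['position']
        T=W@np.array(d['T_tool_cam']); return T[:3,3],T[:3,:3]@c
    M=cv2.Rodrigues(np.array(d['rvec'],float))[0]; t=np.array(d['tvec'],float).ravel()
    return -M.T@t, M.T@np.linalg.inv(K)@np.array([u,v,1.])
def onz(d,u,v,z):
    o,r=ray(d,u,v); return o+r*(z-o[2])/r[2]
def tri(a,pa,b,pb):
    o1,r1=ray(a,*pa); o2,r2=ray(b,*pb); r1=r1/np.linalg.norm(r1); r2=r2/np.linalg.norm(r2)
    s=np.linalg.lstsq(np.c_[r1,-r2],o2-o1,rcond=None)[0]
    p,q=o1+s[0]*r1,o2+s[1]*r2; return (p+q)/2,np.linalg.norm(p-q)
E
python3 - <<'E'
from h import *
import pickle
ims={n:grab(n) for n in('scene','top','wrist')}
pickle.dump(ims,open('i0.pkl','wb'))
for n,d in ims.items(): cv2.imwrite(f'pics/{n}0.png',d['pixels'])
print({k:np.round(v,3) for k,v in ims['wrist']['s'].items()}); print(ims['wrist']['T_tool_cam'],ims['wrist']['K'])
for n in('scene','top'): print(n,ray(ims[n],280,210), ims[n]['K'][0][0])
E
```

```text
{'clock': np.float64(0.1), 'qpos': array([ 1.096,  0.277,  1.506,  0.   ,  1.361, -0.121]), 'qd': array([ 0.001, -0.002, -0.003, -0.001, -0.003, -0.001]), 'effort': array([-0.000e+00, -4.177e+01, -2.464e+01, -0.000e+00,  6.000e-03,
        0.000e+00]), 'position': array([0.199, 0.539, 0.231]), 'ee_rot': array([-0.   ,  0.176,  0.984, -0.001]), 'contact_force': array([-0.072, -0.659,  0.228]), 'moment': array([-0.05 , -0.003, -0.051]), 'gripper_force': np.float64(0.0), 'width': np.float64(0.086)}
[[ 6.52275739e-05 -9.55146541e-01 -2.96133554e-01  7.74962881e-02]
 [ 9.99999706e-01  2.88544987e-04 -7.10406465e-04  2.07326685e-04]
 [ 7.63990130e-04 -2.96133420e-01  9.55146279e-01 -1.43676117e-01]
 [ 0.00000000e+00  0.00000000e+00  0.00000000e+00  1.00000000e+00]] [[325.1922621    0.         275.67702233]
 [  0.         325.1922621  210.90793911]
 [  0.           0.           1.        ]]
scene (array([1.32243657, 0.18694641, 0.57833329]), array([-0.81761819, -0.18608151, -0.5450184 ])) 402.66878556062005
top (array([0.39047142, 0.03024298, 1.43225335]), array([ 0.0866666 , -0.0029809 , -0.99635573])) 449.5516375803329
```

View pics/scene0.png

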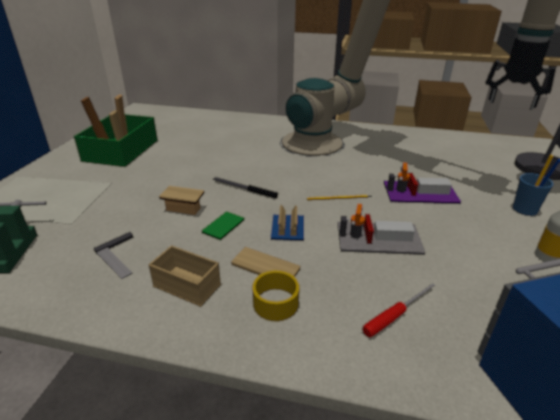

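View pics/top0.png

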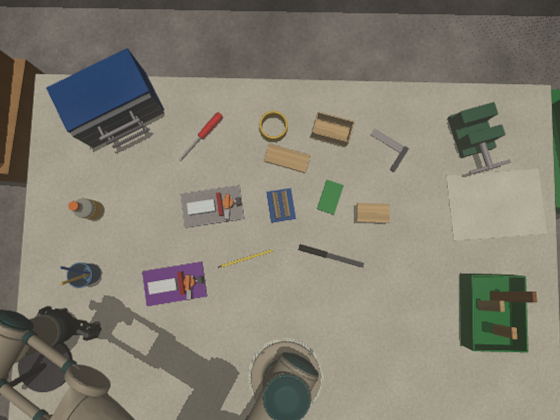

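The scene view shows the panel on its block at (182,197), the stand at (288,226) and the grey jig at (380,236). In the top view they are at (373,213), (281,205) and (212,206).

Candidates, with top-view pixels:
- **Panel:** pale plywood raised on the block at (373,213). The green one at (330,197) is a decoy, and the offcut at (287,158) is longer and lies on the bench.
- **Jig:** grey at (212,206). The purple one at (175,284) is a decoy.

I'll confirm with one enlarged crop and measure.

Run:
```python
from h import *
import pickle
ims=pickle.load(open('i0.pkl','rb'))
t=ims['top']['pixels']; s=ims['scene']['pixels']
A=cv2.resize(t[175:240,175:400],None,fx=3.5,fy=3.5,interpolation=cv2.INTER_CUBIC)
B=cv2.resize(s[180:260,150:430],(A.shape[1],225),interpolation=cv2.INTER_CUBIC)
cv2.imwrite('pics/crop0.png',np.vstack([A,B]))
d=ims['top']
hsv=cv2.cvtColor(t,cv2.COLOR_BGR2HSV)
def rect(m,roi):
    M=np.zeros_like(m); x0,y0,x1,y1=roi; M[y0:y1,x0:x1]=m[y0:y1,x0:x1]
    c=max(cv2.findContours(M,0,2)[0],key=cv2.contourArea); return cv2.minAreaRect(c),cv2.contourArea(c)
def rep(name,m,roi,z):
    r,a=rect(m,roi); b=cv2.boxPoints(r); P=np.array([onz(d,u,v,z) for u,v in b])
    print(name,'px',np.round(r[0],1),'c',np.round(P.mean(0),3),'sides',[round(float(np.linalg.norm(P[i+1]-P[i])),3) for i in(0,1)],'ang',[round(float(np.degrees(np.arctan2(*(P[i+1]-P[i])[[1,0]]))),1) for i in(0,1)])
H,S,V=[hsv[...,i] for i in range(3)]
rep('panel',((H<28)&(S>70)&(V>90)).astype(np.uint8),(345,190,400,235),.049)
rep('standbase',((H>100)&(H<130)&(S>110)).astype(np.uint8),(260,180,300,230),.008)
rep('bed',((S<40)&(V>165)).astype(np.uint8),(180,185,217,225),.04)
rep('fence',(((H<6)|(H>172))&(S>110)).astype(np.uint8),(210,185,232,225),.048)
rep('knob',((H>=6)&(H<18)&(S>150)&(V>120)).astype(np.uint8),(215,180,245,225),.0845)
```

```text
panel px [372.9 212.4] c [ 0.51  -0.26   0.049] sides [0.058, 0.102] ang [-2.6, -91.7]
standbase px [280.5 205. ] c [0.531 0.025 0.008] sides [0.075, 0.095] ang [-80.1, -170.3]
bed px [200.3 206.1] c [0.518 0.274 0.04 ] sides [0.083, 0.034] ang [-79.9, -169.2]
fence px [219.1 203.8] c [0.526 0.215 0.048] sides [0.012, 0.07] ang [-80.5, -169.9]
knob px [225.4 200.8] c [0.532 0.191 0.085] sides [0.037, 0.015] ang [-6.1, -96.8]
```

View pics/crop0.png

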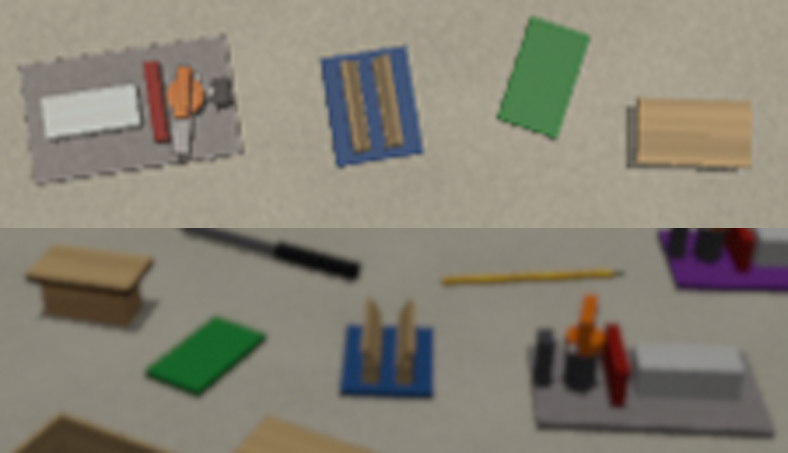

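The crop confirms the targets: the plywood panel sits on the block at crop (695,132), the grey jig has its red fence at (155,100) and its knob finger pointing towards -x, and the blue stand is at (372,105). The green panel and purple jig are left alone. I'll move to a viewpoint over the stand and jig, turning the gripper on the way.

Emit:
send_rows([
  {"gripper":-1,"linear":[0.28,-0.41,0.09],"delta_rot":[0,0,-1.25]},
  {"gripper":-1,"linear":[0.28,-0.41,0.09],"delta_rot":[0,0,-1.25]},
  {"gripper":-1,"linear":[0.28,-0.41,0.09],"delta_rot":[0,0,-1.25]},
  {"gripper":-1,"linear":[0.28,-0.41,0.09],"delta_rot":[0,0,-1.25]},
  {"gripper":-1,"linear":[0.28,-0.41,0.09],"delta_rot":[0,0,-1.25]},
  {"gripper":-1,"linear":[0.28,-0.41,0.09],"delta_rot":[0,0,-1.25]},
  {"gripper":-1,"linear":[0.28,-0.41,0.09],"delta_rot":[0,0,-1.25]},
  {"gripper":-1,"linear":[0.28,-0.41,0.09],"delta_rot":[0,0,-1.25]},
])

```text
clock: 0.95
position: [0.4218, 0.2126, 0.303]
ee_rot: [0.0, 0.703, 0.711, 0.0]
contact_force: [0.9, 0.1, 0.2]
width: 0.0854
gripper_force: 0.0
```

Emit:
send_rows([
  {"gripper":-1,"linear":[0.0,-0.01,0.0],"delta_rot":[0,0,0]},
  {"gripper":-1,"linear":[0,-0.01,0],"delta_rot":[0,0,0]},
  {"gripper":-1,"linear":[0,-0.01,0],"delta_rot":[0,0,0]},
])

```text
clock: 1.25
position: [0.4204, 0.205, 0.3023]
ee_rot: [-0.001, 0.701, 0.713, -0.0]
contact_force: [0.6, -0.4, 0.1]
width: 0.0852
gripper_force: 0.0
```

Run:
```python
from h import *
import pickle
d=grab('wrist'); pickle.dump(d,open('w1.pkl','wb')); cv2.imwrite('pics/w1.png',d['pixels'])
print(d['s']['qpos'],d['s']['position'],d['s']['ee_rot'])
```

```text
[3.03803357e-01 7.75943030e-02 1.58281898e+00 1.14722385e-03
 1.48217925e+00 2.86003617e-01] [0.42038879 0.20496261 0.30226087] [-7.39477525e-04  7.00821918e-01  7.13335870e-01 -1.71861453e-04]
```

Emit:
send_rows([
  {"gripper":-1,"linear":[0.02,-0.2,0.0],"delta_rot":[0,0,0]},
  {"gripper":-1,"linear":[0.02,-0.2,0],"delta_rot":[0,0,0]},
  {"gripper":-1,"linear":[0.02,-0.2,0],"delta_rot":[0,0,0]},
  {"gripper":-1,"linear":[0.02,-0.2,0],"delta_rot":[0,0,0]},
  {"gripper":-1,"linear":[0.02,-0.2,0],"delta_rot":[0,0,0]},
  {"gripper":-1,"linear":[0.02,-0.2,0],"delta_rot":[0,0,0]},
])

```text
clock: 1.9
position: [0.441, 0.005, 0.3023]
ee_rot: [-0.001, 0.701, 0.713, 0.0]
contact_force: [-1.0, 0.3, -1.0]
width: 0.0855
gripper_force: 0.0
```

Run:
```python
from h import *
import pickle
d=grab('wrist'); pickle.dump(d,open('w2.pkl','wb'))
a=pickle.load(open('w1.pkl','rb'))
cv2.imwrite('pics/w12.png',np.hstack([cv2.resize(a['pixels'],None,fx=.71,fy=.71),cv2.resize(d['pixels'],None,fx=.71,fy=.71)]))
print(d['s']['qpos'],d['s']['position'],d['s']['ee_rot'])
```

```text
[-1.47708938e-01  3.51453511e-02  1.62869836e+00  1.26380325e-03
  1.47861757e+00 -1.64202377e-01] [0.44101565 0.0050079  0.3023471 ] [-7.21481971e-04  7.01292947e-01  7.12872792e-01  2.52934780e-04]
```

View pics/w12.png

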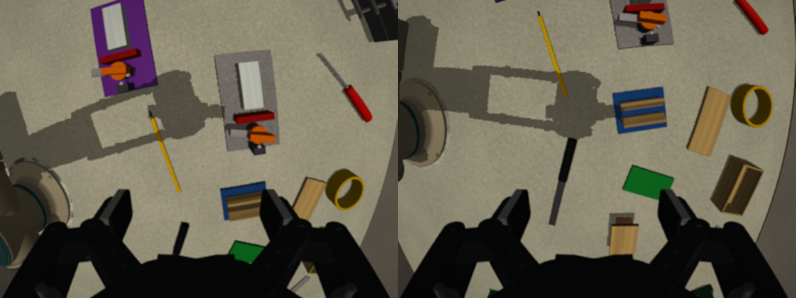

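Left half (w1): jig bed (248,85), fence (254,117), knob (258,135), stand (245,201). Right half (w2): stand (640,110), panel on block (622,238), partly beside a finger. I'll measure from these contours projected onto planes, with heights by triangulation.

```bash
cat >> h.py <<'E'
def meas(name,d,rng,guess,rad,z):
    """colour mask; keep contour pixels whose ray at height z falls within rad of guess; metric minAreaRect"""
    hsv=cv2.cvtColor(d['pixels'],cv2.COLOR_BGR2HSV); m=0
    for lo,hi in rng: m=m|cv2.inRange(hsv,np.array(lo),np.array(hi))
    m=cv2.morphologyEx(m,cv2.MORPH_OPEN,np.ones((2,2),np.uint8))
    best=None
    for c in cv2.findContours(m,0,1)[0]:
        if cv2.contourArea(c)<25: continue
        uv=c.reshape(-1,2).mean(0)
        if np.hypot(*(onz(d,*uv,z)[:2]-guess))<rad and (best is None or cv2.contourArea(c)>cv2.contourArea(best)): best=c
    if best is None: print(name,'none'); return
    P=np.array([onz(d,*p,z)[:2] for p in best.reshape(-1,2)])
    (cx,cy),sz,_=r=cv2.minAreaRect((P*1000).astype(np.float32)); b=cv2.boxPoints(r)
    e=[b[1]-b[0],b[2]-b[1]]; e=max(e,key=np.linalg.norm)
    M=cv2.moments(best); uv=(M['m10']/M['m00'],M['m01']/M['m00'])
    print(name,'c(mm)',np.round((cx,cy),1),'size',np.round(sorted(sz),1),'long ang',round(float(np.degrees(np.arctan2(e[1],e[0]))%180),1),'px',np.round(uv,1)); return uv
BLUE=[((100,110,30),(130,255,255))]; WOOD=[((8,60,70),(28,255,255))]; ALU=[((0,0,165),(180,45,255))]
RED=[((0,130,60),(5,255,255)),((172,130,60),(180,255,255))]; ORG=[((6,150,110),(18,255,255))]
E
python3 - <<'E'
from h import *
import pickle
w1,w2=[pickle.load(open(f,'rb')) for f in('w1.pkl','w2.pkl')]; t=pickle.load(open('i0.pkl','rb'))['top']
U={}
for n,d in(('w1',w1),('w2',w2),('top',t)):
    for nm,rng,g,rad,z in(('stand',BLUE,(.531,.025),.05,.008),('bed',ALU,(.518,.274),.05,.04),('fence',RED,(.526,.215),.04,.048),('knob',ORG,(.532,.191),.04,.0845),('panel',WOOD,(.51,-.26),.06,.049)):
        U[nm,n]=meas(n+' '+nm,d,rng,g,rad,z)
for nm,a,b in(('stand','w1','w2'),('bed','w1','top'),('fence','w1','top'),('knob','w1','top'),('panel','w2','top')):
    if U[nm,a] and U[nm,b]:
        D=dict(w1=w1,w2=w2,top=t); print(nm,tri(D[a],U[nm,a],D[b],U[nm,b]))
E
```

```text
w1 stand c(mm) [530.1  26.3] size [80.8 98. ] long ang 10.4 px [338.6 272.5]
w1 bed c(mm) [516.5 275.6] size [34.6 82.5] long ang 100.1 px [354.6 120.5]
w1 fence c(mm) [525.8 217.3] size [13.8 71.1] long ang 10.1 px [359.9 167.5]
w1 knob c(mm) [530.8 188.3] size [15.6 44.1] long ang 177.4 px [369.8 196.2]
w1 panel none
w2 stand c(mm) [530.   26.1] size [78.8 98.9] long ang 10.3 px [337.7 151.6]
w2 bed none
w2 fence c(mm) [525.7 217.9] size [13.2 70.2] long ang 9.8 px [348.2  10.4]
w2 knob c(mm) [531.  190.9] size [13.2 43.4] long ang 177.2 px [360.2  23.3]
w2 panel c(mm) [ 509.8 -258.6] size [ 62.6 100.1] long ang 89.3 px [318.4 338.8]
top stand c(mm) [532.8  -9.6] size [13.4 94.7] long ang 8.3 px [291.3 204.8]
top bed c(mm) [514.7 271.4] size [34.1 83.1] long ang 100.1 px [201.2 207.2]
top fence c(mm) [523.8 211.8] size [11.  67.6] long ang 10.2 px [220.1 204.5]
top knob c(mm) [528.2 188.1] size [15.1 36.4] long ang 1.3 px [226.9 201.9]
top panel c(mm) [ 506.8 -262.3] size [ 58.7 102.6] long ang 91.3 px [374.  213.5]
stand (array([ 0.52858871,  0.02721718, -0.03099033]), np.float64(0.004086890794710903))
bed (array([0.51704987, 0.27469287, 0.02913452]), np.float64(0.0038586259177364477))
fence (array([0.52632538, 0.21444213, 0.03509974]), np.float64(0.003448901501119705))
knob (array([0.52982462, 0.18788559, 0.08054988]), np.float64(0.002482996303091298))
panel (array([ 0.51120035, -0.26808471,  0.02668478]), np.float64(0.004995120393276888))
```

Measurements agree (mm): stand (530,26) with yaw 10.3°, seat (517,273) with jig yaw 10.1°, panel about (509,-260) with yaw about 0. Before choosing which end to grip, I'll test in free air whether the wrist can point the tool horizontally towards +y.

Emit:
send_rows([
  {"gripper":-1,"linear":[0.09,0.02,0.03],"delta_rot":[1.4,0,0]},
  {"gripper":-1,"linear":[0.09,0.02,0.03],"delta_rot":[1.4,0,0]},
  {"gripper":-1,"linear":[0.09,0.02,0.03],"delta_rot":[1.4,0,0]},
  {"gripper":-1,"linear":[0.09,0.02,0.03],"delta_rot":[1.4,0,0]},
  {"gripper":-1,"linear":[0.09,0.02,0.03],"delta_rot":[1.4,0,0]},
  {"gripper":-1,"linear":[0.09,0.02,0.03],"delta_rot":[1.4,0,0]},
  {"gripper":-1,"linear":[0.09,0.02,0.03],"delta_rot":[1.4,0,0]},
  {"gripper":-1,"linear":[0.09,0.02,0.03],"delta_rot":[1.4,0,0]},
])

```text
clock: 2.75
position: [0.5316, 0.0264, 0.3333]
ee_rot: [-0.397, 0.576, 0.589, 0.404]
contact_force: [-0.1, 0.8, -0.1]
width: 0.0856
gripper_force: 0.0
```

```bash
python3 -c "
from h import *
s=get_state();print(s['qpos'],s['position'],s['ee_rot'])"
```

```text
[-0.645381    0.43575602  1.60367081  0.91458884  1.91909672 -0.73101332] [0.53161116 0.02640092 0.3332625 ] [-0.39747823  0.57635909  0.58869343  0.40405606]
```

Pointing towards +y works (q4 = +0.91). Plan:
1. Grip the +y end and roll the panel up with the tool pointing +y.
2. Park it in the stand, leaning slightly towards -y.
3. Regrip from the +y side and roll it onto the bed.

Next is a closer look at the panel.

```bash
cat >> h.py <<'E'
def Rt(yaw,tilt):
    y=np.radians(yaw); p=np.array([np.cos(y),np.sin(y),0]); z=np.array([0,0,-1.]); x=np.cross(p,z)
    return R.from_rotvec(p*np.radians(tilt))*R.from_matrix(np.c_[x,p,z])
def go(pos,yaw,tilt):
    s=get_state(); q=s['ee_rot']; c=R.from_quat([q[1],q[2],q[3],q[0]])
    print('lin',np.round(np.array(pos)-s['position'],4).tolist(),'rot',np.round((Rt(yaw,tilt)*c.inv()).as_rotvec(),4).tolist(),'t',s['clock'],'q4-6',np.round(s['qpos'][3:],2))
E
python3 -c "
from h import *
go([.509,-.17,.26],0,0)"
```

```text
lin [-0.0226, -0.1964, -0.0733] rot [-1.2052, 0.0099, -0.0185] t 2.75 q4-6 [ 0.91  1.92 -0.73]
```

Emit:
send_rows([
  {"gripper":-1,"linear":[-0.0225,-0.1965,-0.073],"delta_rot":[-1.205,0.01,-0.0185]},
  {"gripper":-1,"linear":[-0.0225,-0.1965,-0.073],"delta_rot":[-1.205,0.01,-0.0185]},
  {"gripper":-1,"linear":[-0.0225,-0.1965,-0.073],"delta_rot":[-1.205,0.01,-0.0185]},
  {"gripper":-1,"linear":[-0.0225,-0.1965,-0.073],"delta_rot":[-1.205,0.01,-0.0185]},
  {"gripper":-1,"linear":[-0.0225,-0.1965,-0.073],"delta_rot":[-1.205,0.01,-0.0185]},
  {"gripper":-1,"linear":[-0.0225,-0.1965,-0.073],"delta_rot":[-1.205,0.01,-0.0185]},
  {"gripper":-1,"linear":[-0.0225,-0.1965,-0.073],"delta_rot":[-1.205,0.01,-0.0185]},
  {"gripper":-1,"linear":[-0.0225,-0.1965,-0.073],"delta_rot":[-1.205,0.01,-0.0185]},
])

```text
clock: 3.55
position: [0.5101, -0.1697, 0.2609]
ee_rot: [0.004, 0.707, 0.707, -0.0]
contact_force: [0.4, 0.5, 0.6]
width: 0.0854
gripper_force: 0.0
```

Emit:
send_rows([
  {"gripper":-1,"linear":[0,0,0],"delta_rot":[-0.01,0,0]},
  {"gripper":-1,"linear":[0,0,0],"delta_rot":[-0.01,0,0]},
])

```text
clock: 3.75
position: [0.5093, -0.1688, 0.2599]
ee_rot: [0.004, 0.706, 0.708, -0.002]
contact_force: [0.2, 0.0, -0.8]
width: 0.0855
gripper_force: 0.0
```

Run:
```python
from h import *
import pickle
d=grab('wrist'); pickle.dump(d,open('w3.pkl','wb')); cv2.imwrite('pics/w3.png',d['pixels'])
w2=pickle.load(open('w2.pkl','rb'))
for z in(.045,.049): meas('panel %.3f'%z,d,WOOD,(.509,-.26),.05,z)
s=d['s'];print(s['position'],s['ee_rot'],s['qpos'])
```

```text
panel 0.045 c(mm) [ 509.3 -262.2] size [ 61.5 103.6] long ang 89.6 px [276.5 252.3]
panel 0.049 c(mm) [ 509.3 -260.3] size [ 60.8 102.5] long ang 89.6 px [276.5 252.3]
[ 0.50931969 -0.1687999   0.2598979 ] [ 0.00373293  0.70585518  0.70834332 -0.00206481] [-0.44536989  0.19997659  1.53784251 -0.00646939  1.39810465 -0.44779508]
```

View pics/w3.png

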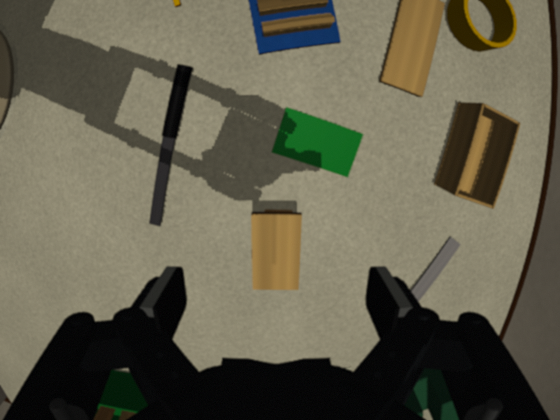

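The panel is at (276,252) in the wrist view, unobstructed, long along world y, centred at about (509,-260) mm. The dark edge at row 213 is its +y end. I'll work out the grasp moves.

```bash
python3 -c "
from h import *
import pickle
w2,w3=[pickle.load(open(f,'rb')) for f in('w2.pkl','w3.pkl')]
print(tri(w2,(318.4,338.8),w3,(276.5,252.3)))
go([.5093,-.248,.11],-.4,-20)"
```

```text
(array([ 0.51092087, -0.2625967 ,  0.03407368]), np.float64(0.0035233847422649154))
lin [0.0001, -0.0776, -0.1494] rot [-0.341, 0.0027, -0.008] t 3.8 q4-6 [-0.01  1.4  -0.45]
```

Emit:
send_rows([
  {"gripper":-1,"linear":[0,-0.0775,-0.1495],"delta_rot":[-0.341,0.003,-0.008]},
  {"gripper":-1,"linear":[0,-0.0775,-0.1495],"delta_rot":[-0.341,0.003,-0.008]},
  {"gripper":-1,"linear":[0,-0.0775,-0.1495],"delta_rot":[-0.341,0.003,-0.008]},
  {"gripper":-1,"linear":[0,-0.0775,-0.1495],"delta_rot":[-0.341,0.003,-0.008]},
  {"gripper":-1,"linear":[0,-0.0775,-0.1495],"delta_rot":[-0.341,0.003,-0.008]},
  {"gripper":-1,"linear":[0,-0.0775,-0.1495],"delta_rot":[-0.341,0.003,-0.008]},
])

```text
clock: 4.4
position: [0.5089, -0.2508, 0.1098]
ee_rot: [0.122, 0.701, 0.692, -0.124]
contact_force: [-0.5, 0.2, 0.3]
width: 0.0855
gripper_force: 0.0
```

Run:
```python
from h import *
go([.5093,-.248,.024],-.4,-20)
d=grab('wrist'); 
for z in(.049,): meas('panel %.3f'%z,d,WOOD,(.509,-.26),.05,z)
cv2.imwrite('pics/w4.png',d['pixels'])
print(d['s']['position'])
```

```text
lin [0.0004, 0.0028, -0.0858] rot [0.0009, 0.0005, 0.0056] t 4.4 q4-6 [-0.42  0.91 -0.11]
panel 0.049 c(mm) [ 509.1 -260.1] size [ 60.4 102.6] long ang 89.5 px [278.5 200.5]
[ 0.50887513 -0.2508245   0.10976684]
```

Emit:
send_rows([
  {"gripper":-1,"linear":[0.0005,0.003,-0.045],"delta_rot":[0,0,0.005]},
  {"gripper":-1,"linear":[0.0005,0.003,-0.086],"delta_rot":[0,0,0.005]},
  {"gripper":-1,"linear":[0.0005,0.003,-0.086],"delta_rot":[0,0,0.005]},
  {"gripper":0.5,"linear":[0.0005,0.003,-0.086],"delta_rot":[0,0,0.005]},
  {"gripper":0.8,"linear":[0.0005,0.003,-0.086],"delta_rot":[0,0,0.005]},
  {"gripper":1,"linear":[0.0005,0.003,-0.086],"delta_rot":[0,0,0.005]},
  {"gripper":1,"linear":[0.0005,0.003,-0.086],"delta_rot":[0,0,0.005]},
  {"gripper":1,"linear":[0.0005,0.003,-0.086],"delta_rot":[0,0,0.005]},
], newtons=40)

```text
clock: 5.25
position: [0.5114, -0.2476, 0.0272]
ee_rot: [0.126, 0.698, 0.694, -0.122]
contact_force: [0.2, 0.7, 8.1]
width: 0.0568
gripper_force: 43.1
```

Run:
```python
from h import *
d=grab('wrist'); print({k:np.round(v,4) for k,v in d['s'].items()})
meas('panel',d,WOOD,(.509,-.26),.05,.049)
```

```text
{'clock': np.float64(5.25), 'qpos': array([-0.3666,  0.4312,  1.922 , -0.5103,  0.7189,  0.0152]), 'qd': array([ 0.0017,  0.0002, -0.0001, -0.001 , -0.0024, -0.0011]), 'effort': array([-4.71300e-01, -3.86049e+01, -1.45441e+01, -9.12000e-01,
       -9.98000e-02, -2.79000e-02]), 'position': array([ 0.5114, -0.2476,  0.0272]), 'ee_rot': array([ 0.1264,  0.698 ,  0.6941, -0.1224]), 'contact_force': array([0.1618, 0.6741, 8.1006]), 'moment': array([-0.1123,  0.0967,  0.0124]), 'gripper_force': np.float64(43.136), 'width': np.float64(0.0568)}
panel c(mm) [ 509.9 -257.7] size [ 60.7 101.7] long ang 89.9 px [276.  299.1]
```

Gripped (width 57 mm, 43 N). Lifting.

Emit:
send_rows([
  {"gripper":1,"linear":[0,0,0.02],"delta_rot":[0,0,0]},
  {"gripper":1,"linear":[0,0,0.06],"delta_rot":[0,0,0]},
  {"gripper":1,"linear":[0,0,0.1],"delta_rot":[0,0,0]},
  {"gripper":1,"linear":[0,0,0.14],"delta_rot":[0,0,0]},
  {"gripper":1,"linear":[0,0,0.14],"delta_rot":[0,0,0]},
])

```text
clock: 5.8
position: [0.5133, -0.2483, 0.172]
ee_rot: [0.13, 0.698, 0.693, -0.12]
contact_force: [1.1, -0.2, -0.9]
width: 0.0571
gripper_force: 43.1
```

Run:
```python
from h import *
d=grab('wrist'); s=d['s']; print({k:np.round(s[k],4) for k in('position','ee_rot','width','gripper_force','contact_force')})
z=s['position'][2]+.0173+.0045
meas('panel',d,WOOD,s['position'][:2]+np.array([0,-.012]),.05,z)
cv2.imwrite('pics/w5.png',d['pixels'])
q=s['ee_rot'];c=R.from_quat([q[1],q[2],q[3],q[0]]);print((c*Rt(0,0).inv()).as_rotvec(degrees=True))
go([.53,0,.25],10.3,30)
```

```text
{'position': array([ 0.5133, -0.2483,  0.172 ]), 'ee_rot': array([ 0.1305,  0.6983,  0.6934, -0.1204]), 'width': np.float64(0.0571), 'gripper_force': np.float64(43.1439), 'contact_force': array([ 1.0621, -0.1988, -0.853 ])}
panel c(mm) [ 512.  -259.8] size [60.6 99.7] long ang 89.3 px [276.3 300. ]
[-20.4421867   -0.81833769  -0.39670509]
lin [0.0186, 0.2474, 0.0812] rot [0.8748, 0.0862, 0.1771] t 5.85 q4-6 [-0.38  1.02 -0.18]
```

View pics/w5.png

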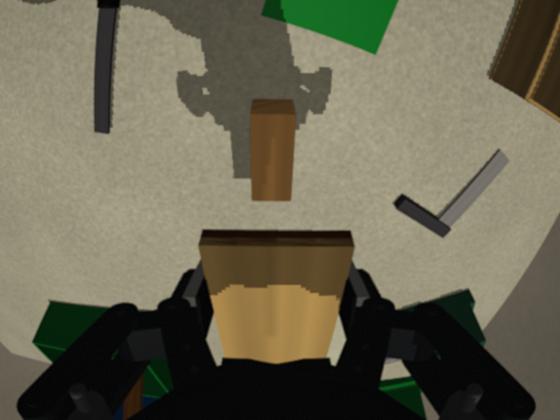

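The panel is held square and level across its 58 mm width. Its +y end edge is at row ~247. I'll refine the hold offset from that edge and compute the carry.

Run:
```python
from h import *
d=grab('wrist'); s=d['s']
g=cv2.cvtColor(d['pixels'],cv2.COLOR_BGR2GRAY)[220:260,260:290].mean(1); print(np.round(g).astype(int))
for dz in(.0173,.019,.022):
    z=s['position'][2]+dz
    print(dz,'top edge',onz(d,276,247,z+.0045)-s['position'],'bot edge',onz(d,276,232,z-.0045)-s['position'], 'w', onz(d,354,247,z+.0045)[0]-onz(d,200,247,z+.0045)[0])
print(s['position'],s['ee_rot'])
go([.53,-.08,.26],10.3,20)
```

```text
[150 151 150 150 150 150 150 152 147 120  73  30  14  14  14  14  16  23
  36  43  45  47  48  48  47  50  58  67  70  71  70  71  71  71  70  71
  70  70  70  71]
0.0173 top edge [-0.00147591  0.03775588  0.0218    ] bot edge [-0.00138915  0.03724122  0.0128    ] w 0.058134229537908644
0.019 top edge [-0.00148582  0.03939462  0.0235    ] bot edge [-0.00139968  0.03873503  0.0145    ] w 0.05699466925310409
0.022 top edge [-0.00150332  0.04228651  0.0265    ] bot edge [-0.00141825  0.04137115  0.0175    ] w 0.05498368051521363
[ 0.51144297 -0.24735858  0.16884495] [ 0.12778312  0.69838282  0.69369586 -0.12132175]
lin [0.0202, 0.1667, 0.0937] rot [0.6989, 0.0663, 0.1793] t 5.9 q4-6 [-0.38  1.02 -0.18]
```

Emit:
send_rows([
  {"gripper":1,"linear":[0.02,0.166,0.094],"delta_rot":[0.7,0.066,0.18]},
  {"gripper":1,"linear":[0.02,0.166,0.094],"delta_rot":[0.7,0.066,0.18]},
  {"gripper":1,"linear":[0.02,0.166,0.094],"delta_rot":[0.7,0.066,0.18]},
  {"gripper":1,"linear":[0.02,0.166,0.094],"delta_rot":[0.7,0.066,0.18]},
  {"gripper":1,"linear":[0.02,0.166,0.094],"delta_rot":[0.7,0.066,0.18]},
  {"gripper":1,"linear":[0.02,0.166,0.094],"delta_rot":[0.7,0.066,0.18]},
])

```text
clock: 6.5
position: [0.5291, -0.0828, 0.2556]
ee_rot: [-0.137, 0.631, 0.755, 0.11]
contact_force: [-0.8, -1.0, -0.3]
width: 0.0569
gripper_force: 43.2
```

```bash
python3 -c "
from h import *
go([.5282,.0356,.2],10.3,78)"
```

```text
lin [-0.0009, 0.1184, -0.0556] rot [0.9935, 0.1746, -0.0032] t 6.5 q4-6 [ 0.27  1.6  -0.68]
```

Emit:
send_rows([
  {"gripper":1,"linear":[-0.001,0.1185,-0.0555],"delta_rot":[0.9935,0.1745,-0.003]},
  {"gripper":1,"linear":[-0.001,0.1185,-0.0555],"delta_rot":[0.9935,0.1745,-0.003]},
  {"gripper":1,"linear":[-0.001,0.1185,-0.0555],"delta_rot":[0.9935,0.1745,-0.003]},
  {"gripper":1,"linear":[-0.001,0.1185,-0.0555],"delta_rot":[0.9935,0.1745,-0.003]},
  {"gripper":1,"linear":[-0.001,0.1185,-0.0555],"delta_rot":[0.9935,0.1745,-0.003]},
  {"gripper":1,"linear":[-0.001,0.1185,-0.0555],"delta_rot":[0.9935,0.1745,-0.003]},
  {"gripper":1,"linear":[-0.001,0.1185,-0.0555],"delta_rot":[0.9935,0.1745,-0.003]},
  {"gripper":1,"linear":[-0.001,0.1185,-0.0555],"delta_rot":[0.9935,0.1745,-0.003]},
])

```text
clock: 7.3
position: [0.527, 0.0381, 0.1983]
ee_rot: [-0.485, 0.499, 0.594, 0.403]
contact_force: [-0.6, 0.3, -0.2]
width: 0.0576
gripper_force: 43.2
```

Run:
```python
from h import *
go([.5282,.0356,.125],10.3,78)
s=get_state();print(s['position'],s['qpos'])
```

```text
lin [0.0012, -0.0025, -0.0733] rot [-0.0015, -0.0062, 0.0021] t 7.3 q4-6 [ 0.84  1.91 -1.  ]
[0.5269826  0.03806199 0.19833383] [-0.59143399  0.710048    1.64870109  0.84124566  1.91248294 -0.99771315]
```

Orientation reached. Lowering to hover over the slot and checking with the cameras.

Emit:
send_rows([
  {"gripper":1,"linear":[0.001,-0.002,-0.04],"delta_rot":[0,-0.005,0]},
  {"gripper":1,"linear":[0.001,-0.002,-0.0735],"delta_rot":[0,-0.005,0]},
  {"gripper":1,"linear":[0.001,-0.002,-0.0735],"delta_rot":[0,-0.005,0]},
  {"gripper":1,"linear":[0.001,-0.002,-0.0735],"delta_rot":[0,-0.005,0]},
])

```text
clock: 7.7
position: [0.5289, 0.0366, 0.1305]
ee_rot: [-0.48, 0.496, 0.599, 0.405]
contact_force: [0.4, 0.7, 0.9]
width: 0.0571
gripper_force: 43.2
```

Run:
```python
from h import *
import pickle
t=grab('top'); s=grab('scene'); pickle.dump((t,s),open('h1.pkl','wb'))
print(t['s']['position'],t['s']['ee_rot'],t['s']['clock'])
go([.5282,.0356,.073],10.3,78)
A=cv2.resize(s['pixels'][130:270,210:370],(640,560),interpolation=cv2.INTER_CUBIC)
cv2.imwrite('pics/s1.png',A)
# expected foot centre & slot mid in scene image
def proj(d,p): return cv2.projectPoints(np.array([p],float),np.array(d['rvec']),np.array(d['tvec']),np.array(d['K']),None)[0].ravel()
p=t['s']['position']; n=np.array([-.179,.984,0]); sx=np.array([.984,.179,0])
f=p-.0084*n-np.array([0,0,.0643])
for k in(-.029,.029): print('foot',(proj(s,f+k*sx)-[210,130])*4)
for k in(-.04,.04): print('slot',(proj(s,np.array([.53,.026,.044])+k*sx)-[210,130])*4)
```

```text
[0.5289278  0.03664271 0.13048231] [-0.47994753  0.49626491  0.59914225  0.40546278] 7.7
lin [-0.0012, -0.0006, -0.0581] rot [0.002, 0.0127, 0.0006] t 7.8 q4-6 [ 0.81  1.83 -1.1 ]
foot [317.22679484 276.9680445 ]
foot [314.26921794 329.26927331]
slot [313.43136909 297.31156993]
slot [309.092421  370.6610233]
```

View pics/s1.png

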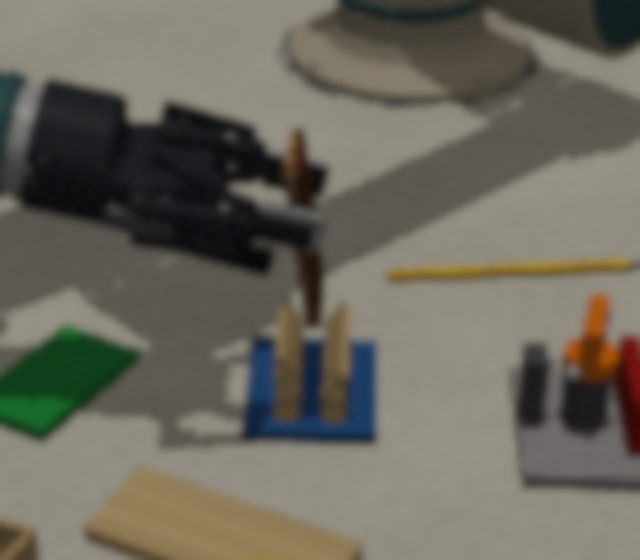

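The scene crop shows the panel's foot at (314,322), where I predicted it, centred between the slot walls (tops at ~288 and ~338). Lowering in steps.

Emit:
send_rows([
  {"gripper":1,"linear":[-0.001,-0.0005,-0.015],"delta_rot":[0.002,0.0125,0]},
  {"gripper":1,"linear":[-0.001,-0.0005,-0.03],"delta_rot":[0.002,0.0125,0]},
  {"gripper":1,"linear":[-0.001,-0.0005,-0.042],"delta_rot":[0.002,0.0125,0]},
  {"gripper":1,"linear":[-0.001,-0.0005,-0.042],"delta_rot":[0.002,0.0125,0]},
])

```text
clock: 8.2
position: [0.5278, 0.0355, 0.0853]
ee_rot: [-0.485, 0.499, 0.595, 0.403]
contact_force: [-1.2, -0.1, -0.3]
width: 0.0568
gripper_force: 43.2
```

Run:
```python
from h import *
go([.5282,.0356,.073],10.3,78)
s=get_state(); print(s['position'],s['contact_force'],s['moment'])
```

```text
lin [0.0004, 0.0001, -0.0123] rot [-0.0023, -0.0051, 0.0016] t 8.2 q4-6 [ 0.8   1.78 -1.14]
[0.52776042 0.03553196 0.08531661] [-1.16689747 -0.07876801 -0.30946601] [-0.50895162 -0.13141463 -0.01796551]
```

Emit:
send_rows([
  {"gripper":1,"linear":[0.0005,0,-0.005],"delta_rot":[0,0,0]},
  {"gripper":1,"linear":[0.0005,0,-0.009],"delta_rot":[0,0,0]},
  {"gripper":1,"linear":[0.0005,0,-0.011],"delta_rot":[0,0,0]},
  {"gripper":1,"linear":[0.0005,0,-0.011],"delta_rot":[0,0,0]},
])

```text
clock: 8.6
position: [0.5287, 0.0354, 0.076]
ee_rot: [-0.484, 0.499, 0.595, 0.404]
contact_force: [0.0, -0.3, -0.4]
width: 0.0572
gripper_force: 43.2
```

Run:
```python
from h import *
go([.5282,.0356,.073],10.3,78)
s=get_state(); print(s['position'],s['contact_force'],s['moment'])
```

```text
lin [-0.0005, 0.0002, -0.003] rot [-0.0016, -0.0023, 0.0015] t 8.6 q4-6 [ 0.8   1.77 -1.16]
[0.52869984 0.03539052 0.07604034] [ 0.00313575 -0.31399015 -0.3850134 ] [-0.47613585 -0.07596251  0.03075206]
```

Emit:
send_rows([
  {"gripper":1,"linear":[0,0,-0.002],"delta_rot":[0,0,0]},
  {"gripper":1,"linear":[0,0,-0.003],"delta_rot":[0,0,0]},
  {"gripper":1,"linear":[0,0,-0.003],"delta_rot":[0,0,0]},
])

```text
clock: 8.9
position: [0.5287, 0.0354, 0.0732]
ee_rot: [-0.484, 0.499, 0.595, 0.404]
contact_force: [-0.3, 0.1, -0.6]
width: 0.0568
gripper_force: 43.2
```

Emit:
send_rows([
  {"gripper":1,"linear":[0,0,-0.0015],"delta_rot":[0,0,0]},
  {"gripper":1,"linear":[0,0,-0.0015],"delta_rot":[0,0,0]},
])

```text
clock: 9.1
position: [0.5288, 0.0354, 0.0719]
ee_rot: [-0.484, 0.498, 0.595, 0.404]
contact_force: [-0.3, 0.1, 0.7]
width: 0.0575
gripper_force: 43.3
```

Emit:
send_rows([
  {"gripper":1,"linear":[0.0004,-0.0022,0],"delta_rot":[0.043,0.008,0]},
  {"gripper":1,"linear":[0.0008,-0.0045,0],"delta_rot":[0.086,0.0155,0]},
  {"gripper":1,"linear":[0.0008,-0.0045,-0.0005],"delta_rot":[0.086,0.0155,0]},
  {"gripper":1,"linear":[0.0008,-0.0045,-0.0005],"delta_rot":[0.086,0.0155,0]},
])

```text
clock: 9.5
position: [0.5295, 0.031, 0.0725]
ee_rot: [-0.51, 0.48, 0.573, 0.426]
contact_force: [0.3, 1.4, 3.8]
width: 0.0569
gripper_force: 43.3
```

Run:
```python
from h import *
s=get_state(); print(s['position'],s['contact_force'],s['moment'],s['ee_rot'])
```

```text
[0.52954385 0.03103927 0.0725431 ] [0.28242575 1.3875954  3.84708169] [ 0.27138337 -0.04647882 -0.08427665] [-0.51031624  0.4795363   0.57279514  0.42606103]
```

Seated (3.8 N up). Releasing slowly.

Emit:
send_rows([
  {"gripper":-0.4,"linear":[0,0,0],"delta_rot":[0,0,0]},
  {"gripper":-0.5,"linear":[0,0,0],"delta_rot":[0,0,0]},
  {"gripper":-0.6,"linear":[0,0,0],"delta_rot":[0,0,0]},
  {"gripper":-0.9,"linear":[0,0,0],"delta_rot":[0,0,0]},
  {"gripper":-0.9,"linear":[0,0,0],"delta_rot":[0,0,0]},
])

```text
clock: 10.0
position: [0.5295, 0.0309, 0.0711]
ee_rot: [-0.509, 0.48, 0.574, 0.425]
contact_force: [-0.1, 0.1, -0.6]
width: 0.0812
gripper_force: 0.0
```

Run:
```python
from h import *
s=grab('scene'); w=grab('wrist'); print(s['s']['position'],s['s']['contact_force'],s['s']['width'])
A=cv2.resize(s['pixels'][130:270,250:330],(320,560),interpolation=cv2.INTER_CUBIC)
B=cv2.resize(w['pixels'],(480,360)); B=np.vstack([B,np.zeros((200,480,3),np.uint8)])
cv2.imwrite('pics/s2.png',np.hstack([A,B]))
# retreat along -tool z by 70mm
q=s['s']['ee_rot'];print(-.075*R.from_quat([q[1],q[2],q[3],q[0]]).as_matrix()[:,2])
```

```text
[0.52950754 0.03087581 0.07107899] [-0.05291932  0.11240624 -0.58484418] 0.08118398045571922
[ 0.01322892 -0.07327018  0.00902643]
```

View pics/s2.png

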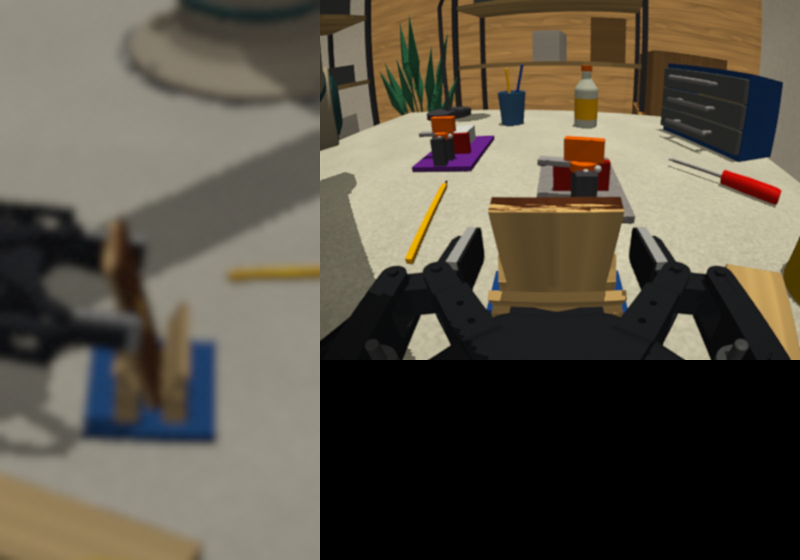

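The panel rests in the slot, leaning towards the gripper side as planned: foot between the walls at (150,400), top at (118,235). In the wrist view it is square to the slot. I'll retreat and swing over to the +y side.

Emit:
send_rows([
  {"gripper":-1,"linear":[0.0055,-0.031,0.004],"delta_rot":[0,0,0]},
  {"gripper":-1,"linear":[0.013,-0.073,0.009],"delta_rot":[0,0,0]},
  {"gripper":-1,"linear":[0.018,-0.1,0.012],"delta_rot":[0,0,0]},
  {"gripper":-1,"linear":[0.018,-0.11,0.06],"delta_rot":[0,0,0]},
  {"gripper":-1,"linear":[0.018,-0.11,0.11],"delta_rot":[0,0,0]},
  {"gripper":-1,"linear":[0.018,-0.11,0.16],"delta_rot":[-0.1,-0.018,0]},
  {"gripper":-1,"linear":[0.018,-0.11,0.21],"delta_rot":[-0.25,-0.045,0]},
  {"gripper":-1,"linear":[0.018,-0.08,0.24],"delta_rot":[-0.4,-0.07,0]},
])

```text
clock: 10.9
position: [0.5486, -0.0521, 0.3137]
ee_rot: [-0.38, 0.558, 0.664, 0.32]
contact_force: [0.5, 0.8, 0.3]
width: 0.0852
gripper_force: 0.0
```

Run:
```python
from h import *
go([.53,.04,.3],10.3,0)
go([.52,.1,.24],10.3,-68)
```

```text
lin [-0.0186, 0.0921, -0.0137] rot [-1.0244, -0.1822, 0.0068] t 10.9 q4-6 [ 0.73  2.03 -0.75]
lin [-0.0286, 0.1521, -0.0737] rot [-2.1929, -0.3901, 0.0041] t 10.9 q4-6 [ 0.73  2.03 -0.75]
```

Emit:
send_rows([
  {"gripper":-1,"linear":[-0.0185,0.12,0.0],"delta_rot":[-1.025,-0.182,0.007]},
  {"gripper":-1,"linear":[-0.0185,0.12,0.0],"delta_rot":[-1.025,-0.182,0.007]},
  {"gripper":-1,"linear":[-0.0185,0.12,0.0],"delta_rot":[-1.025,-0.182,0.007]},
  {"gripper":-1,"linear":[-0.0185,0.12,0.0],"delta_rot":[-1.025,-0.182,0.007]},
  {"gripper":-1,"linear":[-0.0185,0.12,0.0],"delta_rot":[-1.025,-0.182,0.007]},
  {"gripper":-1,"linear":[-0.0185,0.12,0.0],"delta_rot":[-1.025,-0.182,0.007]},
  {"gripper":-1,"linear":[-0.0185,0.12,0.0],"delta_rot":[-1.025,-0.182,0.007]},
  {"gripper":-1,"linear":[-0.0185,0.12,0.0],"delta_rot":[-1.025,-0.182,0.007]},
])

```text
clock: 11.7
position: [0.5276, 0.075, 0.3124]
ee_rot: [-0.005, 0.638, 0.77, 0.001]
contact_force: [-0.8, 0.6, 1.4]
width: 0.0852
gripper_force: 0.0
```

Run:
```python
from h import *
go([.524,.1,.26],10.3,-68)
```

```text
lin [-0.0036, 0.025, -0.0524] rot [-1.1741, -0.2219, -0.0029] t 11.7 q4-6 [ 0.01  1.53 -0.18]
```

Emit:
send_rows([
  {"gripper":-1,"linear":[-0.0035,0.025,-0.0525],"delta_rot":[-1.174,-0.222,-0.003]},
  {"gripper":-1,"linear":[-0.0035,0.025,-0.0525],"delta_rot":[-1.174,-0.222,-0.003]},
  {"gripper":-1,"linear":[-0.0035,0.025,-0.0525],"delta_rot":[-1.174,-0.222,-0.003]},
  {"gripper":-1,"linear":[-0.0035,0.025,-0.0525],"delta_rot":[-1.174,-0.222,-0.003]},
  {"gripper":-1,"linear":[-0.0035,0.025,-0.0525],"delta_rot":[-1.174,-0.222,-0.003]},
  {"gripper":-1,"linear":[-0.0035,0.025,-0.0525],"delta_rot":[-1.174,-0.222,-0.003]},
  {"gripper":-1,"linear":[-0.0035,0.025,-0.0525],"delta_rot":[-1.174,-0.222,-0.003]},
  {"gripper":-1,"linear":[-0.0035,0.025,-0.0525],"delta_rot":[-1.174,-0.222,-0.003]},
])

```text
clock: 12.5
position: [0.5252, 0.0952, 0.2581]
ee_rot: [0.431, 0.533, 0.633, -0.36]
contact_force: [-0.2, -0.4, -1.6]
width: 0.0854
gripper_force: 0.0
```

Run:
```python
from h import *
s=get_state(); print(s['qpos'],s['position'])
go([.524,.06,.17],10.3,-68)
```

```text
[ 0.6333915   0.52660731  1.64548041 -0.99696431  1.70064853  0.73368071] [0.52519089 0.09517226 0.25806977]
lin [-0.0012, -0.0352, -0.0881] rot [0.0035, 0.0047, 0.0067] t 12.5 q4-6 [-1.    1.7   0.73]
```

Emit:
send_rows([
  {"gripper":-1,"linear":[-0.001,-0.02,-0.05],"delta_rot":[0.0035,0.005,0.0065]},
  {"gripper":-1,"linear":[-0.001,-0.035,-0.1],"delta_rot":[0.0035,0.005,0.0065]},
  {"gripper":-1,"linear":[-0.001,-0.035,-0.145],"delta_rot":[0.0035,0.005,0.0065]},
  {"gripper":-1,"linear":[-0.001,-0.035,-0.155],"delta_rot":[0.0035,0.005,0.0065]},
  {"gripper":-1,"linear":[-0.001,-0.035,-0.155],"delta_rot":[0.0035,0.005,0.0065]},
])

```text
clock: 13.0
position: [0.524, 0.0592, 0.1026]
ee_rot: [0.428, 0.531, 0.637, -0.359]
contact_force: [-0.9, -0.3, 1.1]
width: 0.0854
gripper_force: 0.0
```

Run:
```python
from h import *
import pickle
w=grab('wrist'); pickle.dump(w,open('w6.pkl','wb')); s=w['s']; print(s['qpos'],s['position'],s['clock'])
go([.5356,-.0049,.065],10.3,-68)
cv2.imwrite('pics/w6.png',w['pixels'])
```

```text
[ 0.58610601  0.70303382  1.81638245 -1.02318086  1.47920328  1.00017679] [0.5240144  0.05923568 0.10256425] 13.0
lin [0.0108, -0.0648, -0.0394] rot [-0.0026, 0.0002, -0.0001] t 13.05 q4-6 [-1.02  1.48  1.  ]
```

View pics/w6.png

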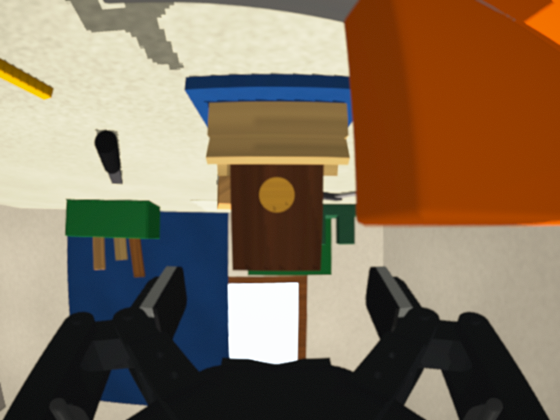

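The wrist view (camera now below the tool) shows the walnut face up, brass disc at (277,195) and panel top edge at row ~270, centred on the tool. The orange knob is close to the camera, so I'll approach in small steps and watch the force. First, the lean from the disc and top edge.

Run:
```python
from h import *
import pickle
w=pickle.load(open('w6.pkl','rb')); a=np.radians(10.3); n=np.array([-np.sin(a),np.cos(a),0]); sx=np.array([np.cos(a),np.sin(a),0]); O=np.array([.53,.026,0])
print('tilt now', (lambda q:(R.from_quat([q[1],q[2],q[3],q[0]])*Rt(10.3,0).inv()).as_rotvec(degrees=True))(w['s']['ee_rot']))
for ph in(98,100,102,104,106,108):
    p=np.radians(ph); yd=np.array([np.cos(p),np.sin(p)]); nr=np.array([np.sin(p),-np.cos(p)]) # walnut normal (n,z)
    C=np.array([7-4.5*np.sin(p),8+4.5*abs(np.cos(p))])/1e3+.05*yd+.0045*nr  # walnut face centre
    out=[]
    for u,v in((277,195),(277.5,269.5),(231,269),(324,269)):
        o,r=ray(w,u,v); o2=np.array([(o-O)@n,o[2]]); r2=np.array([r@n,r[2]]); t=((C-o2)@nr)/(r2@nr); P=o+t*r
        out+=[round(1e3*float((np.array([(P-O)@n,P[2]])-C)@yd),1),round(1e3*float((P-O)@sx),1)]
    print(ph,np.round(C*1e3,1),out)
print('tcp s',(w['s']['position']-O)@sx)
```

```text
tilt now [-66.82432699 -11.94424934   0.07338961]
98 [ 0.  58.8] [2.1, -0.7, 48.2, -0.1, 48.3, -29.2, 48.0, 29.0]
100 [-1.7 58.8] [1.8, -0.6, 48.8, -0.1, 48.8, -29.7, 48.6, 29.5]
102 [-3.4 58.8] [1.6, -0.6, 49.5, -0.1, 49.5, -30.2, 49.3, 30.0]
104 [-5.1 58.7] [1.5, -0.6, 50.3, -0.1, 50.4, -30.7, 50.1, 30.5]
106 [-6.8 58.5] [1.4, -0.6, 51.3, -0.0, 51.4, -31.2, 51.1, 31.1]
108 [-8.5 58.3] [1.4, -0.6, 52.5, -0.0, 52.5, -31.7, 52.3, 31.6]
tcp s 5.3471748987884494e-05
```

Lean is about 14° and the panel is centred along the slot. Approaching.

Emit:
send_rows([
  {"gripper":-1,"linear":[0.0015,-0.008,-0.008],"delta_rot":[0,0,0]},
  {"gripper":-1,"linear":[0.002,-0.014,-0.0165],"delta_rot":[0,0,0]},
  {"gripper":-1,"linear":[0.004,-0.025,-0.021],"delta_rot":[0,0,0]},
  {"gripper":-1,"linear":[0.004,-0.025,-0.021],"delta_rot":[0,0,0]},
])

```text
clock: 13.45
position: [0.528, 0.0343, 0.0829]
ee_rot: [0.429, 0.532, 0.637, -0.357]
contact_force: [0.1, 0.3, 0.5]
width: 0.0854
gripper_force: 0.0
```

Run:
```python
from h import *
go([.5354,-.0037,.0653],10.3,-68)
s=get_state(); print(s['contact_force'],s['qpos'])
```

```text
lin [0.0074, -0.038, -0.0176] rot [-0.004, 0.0005, -0.0008] t 13.45 q4-6 [-1.06  1.43  1.05]
[0.10948339 0.2900126  0.53842086] [ 0.54760685  0.72233937  1.85721961 -1.06178349  1.42712467  1.04536218]
```

Emit:
send_rows([
  {"gripper":-1,"linear":[0.0025,-0.0125,-0.006],"delta_rot":[-0.004,0,0]},
  {"gripper":-1,"linear":[0.005,-0.025,-0.012],"delta_rot":[-0.004,0,0]},
  {"gripper":-1,"linear":[0.0075,-0.038,-0.0175],"delta_rot":[-0.004,0,0]},
  {"gripper":-1,"linear":[0.0075,-0.038,-0.0175],"delta_rot":[-0.004,0,0]},
])

```text
clock: 13.85
position: [0.5352, -0.0043, 0.0644]
ee_rot: [0.429, 0.531, 0.637, -0.359]
contact_force: [-0.2, -0.2, -0.0]
width: 0.0851
gripper_force: 0.0
```

Run:
```python
from h import *
go([.5354,-.0037,.0653],10.3,-68)
s=get_state(); print(s['contact_force'],s['qpos'])
```

```text
lin [0.0002, 0.0006, 0.0009] rot [0.0005, -0.0011, -0.0001] t 13.85 q4-6 [-1.12  1.37  1.09]
[-0.23860699 -0.20718144 -0.04249936] [ 0.48435063  0.74390574  1.9029583  -1.12490346  1.37229533  1.0892863 ]
```

In position with no contact. Closing.

Emit:
send_rows([
  {"gripper":-0.2,"linear":[0,0,0],"delta_rot":[0,0,0]},
  {"gripper":0.2,"linear":[0,0,0],"delta_rot":[0,0,0]},
  {"gripper":0.7,"linear":[0,0,0],"delta_rot":[0,0,0]},
  {"gripper":1,"linear":[0,0,0],"delta_rot":[0,0,0]},
  {"gripper":1,"linear":[0,0,0],"delta_rot":[0,0,0]},
  {"gripper":1,"linear":[0,0,0],"delta_rot":[0,0,0]},
])

```text
clock: 14.45
position: [0.5361, -0.0018, 0.0654]
ee_rot: [0.43, 0.531, 0.637, -0.357]
contact_force: [0.1, 1.1, 0.8]
width: 0.057
gripper_force: 46.0
```

Run:
```python
from h import *
s=get_state(); print(s['position'],s['contact_force'],s['moment'],s['qpos'])
go([.53,.03,.2],10.3,-60)
```

```text
[ 0.53612954 -0.00179457  0.06536747] [0.07987795 1.05022077 0.76358081] [ 0.44557846  0.01326828 -0.05480792] [ 0.4879941   0.74248583  1.90055414 -1.12420774  1.37315845  1.08895652]
lin [-0.0061, 0.0318, 0.1346] rot [0.1366, 0.0269, -0.0027] t 14.45 q4-6 [-1.12  1.37  1.09]
```

Emit:
send_rows([
  {"gripper":1,"linear":[0.0008,-0.0045,0.018],"delta_rot":[0,0,0]},
  {"gripper":1,"linear":[0.0017,-0.009,0.037],"delta_rot":[0,0,0]},
  {"gripper":1,"linear":[0.0017,-0.01,0.07],"delta_rot":[0.05,0.009,0]},
  {"gripper":1,"linear":[0.001,0.0,0.11],"delta_rot":[0.15,0.027,0]},
  {"gripper":1,"linear":[-0.002,0.02,0.15],"delta_rot":[0.25,0.045,0]},
  {"gripper":1,"linear":[-0.005,0.05,0.18],"delta_rot":[0.35,0.063,0]},
  {"gripper":1,"linear":[-0.01,0.09,0.2],"delta_rot":[0.5,0.09,0]},
])

```text
clock: 15.15
position: [0.5253, 0.0891, 0.2673]
ee_rot: [0.256, 0.604, 0.725, -0.21]
contact_force: [0.4, -1.7, -1.4]
width: 0.0568
gripper_force: 45.9
```

Run:
```python
from h import *
s=get_state(); print(s['qpos'])
go([.523,.24,.26],10.1,8)
```

```text
[ 0.4541722   0.30397265  1.57647602 -0.64971944  1.48978179  0.40525957]
lin [-0.0023, 0.1509, -0.0073] rot [0.8011, 0.1493, -0.0035] t 15.15 q4-6 [-0.65  1.49  0.41]
```

Emit:
send_rows([
  {"gripper":1,"linear":[-0.006,0.18,-0.06],"delta_rot":[0.801,0.149,-0.0035]},
  {"gripper":1,"linear":[-0.006,0.18,-0.06],"delta_rot":[0.801,0.149,-0.0035]},
  {"gripper":1,"linear":[-0.006,0.18,-0.06],"delta_rot":[0.801,0.149,-0.0035]},
  {"gripper":1,"linear":[-0.006,0.18,-0.06],"delta_rot":[0.801,0.149,-0.0035]},
  {"gripper":1,"linear":[-0.006,0.18,-0.06],"delta_rot":[0.801,0.149,-0.0035]},
  {"gripper":1,"linear":[-0.006,0.18,-0.06],"delta_rot":[0.801,0.149,-0.0035]},
  {"gripper":1,"linear":[-0.006,0.18,-0.06],"delta_rot":[0.801,0.149,-0.0035]},
  {"gripper":1,"linear":[-0.006,0.18,-0.06],"delta_rot":[0.801,0.149,-0.0035]},
])

```text
clock: 15.95
position: [0.5198, 0.2674, 0.205]
ee_rot: [-0.052, 0.641, 0.765, 0.042]
contact_force: [0.1, -0.2, -0.8]
width: 0.0569
gripper_force: 45.9
```

Run:
```python
from h import *
import pickle
w=grab('wrist'); pickle.dump(w,open('w7.pkl','wb')); s=w['s']; cv2.imwrite('pics/w7.png',w['pixels'])
g=cv2.cvtColor(w['pixels'],cv2.COLOR_BGR2GRAY).astype(int)
print('col profile rows',[(r,int(w['pixels'][r,270:284].mean()),w['pixels'][r,270:284].mean(0).astype(int).tolist()) for r in range(200,345,4)])
print(s['position'],s['ee_rot'],s['qpos'])
go([.5178,.2684,.12],10.1,8)
```

```text
col profile rows [(200, 53, [21, 46, 91]), (204, 50, [20, 44, 86]), (208, 41, [16, 36, 70]), (212, 30, [12, 26, 51]), (216, 29, [12, 25, 48]), (220, 28, [12, 25, 48]), (224, 28, [12, 25, 48]), (228, 28, [12, 25, 48]), (232, 28, [12, 25, 48]), (236, 34, [13, 32, 56]), (240, 76, [24, 84, 121]), (244, 74, [23, 81, 117]), (248, 73, [24, 80, 115]), (252, 74, [23, 81, 117]), (256, 72, [22, 79, 115]), (260, 72, [23, 79, 115]), (264, 71, [22, 78, 114]), (268, 73, [24, 80, 116]), (272, 74, [24, 81, 117]), (276, 72, [24, 79, 114]), (280, 72, [23, 79, 113]), (284, 71, [23, 78, 113]), (288, 27, [12, 24, 46]), (292, 28, [12, 25, 47]), (296, 28, [12, 24, 46]), (300, 27, [12, 24, 47]), (304, 27, [11, 24, 46]), (308, 27, [11, 24, 46]), (312, 27, [11, 24, 46]), (316, 27, [11, 25, 46]), (320, 27, [11, 24, 46]), (324, 26, [10, 23, 46]), (328, 27, [10, 23, 46]), (332, 27, [11, 24, 46]), (336, 27, [11, 24, 46]), (340, 27, [11, 24, 46]), (344, 27, [11, 24, 46])]
[0.51977847 0.26736279 0.20496517] [-0.05150717  0.64105096  0.76462972  0.04173814] [0.27274117 0.29060438 1.55868461 0.13791497 1.28414682 0.05885356]
lin [-0.0019, 0.0004, -0.0851] rot [0.007, -0.0006, -0.0003] t 16.0 q4-6 [0.14 1.28 0.06]
```

Run:
```python
from h import *
import pickle
w=pickle.load(open('w7.pkl','rb')); I=w['pixels'].astype(int); s=w['s']
brass=((I[...,1]>60)&(I[...,2]>95)&(I[...,0]<45)).astype(np.uint8); brass[:225]=0;brass[300:]=0;brass[:,:230]=0;brass[:,330:]=0
M=cv2.moments(brass,True); D=(M['m10']/M['m00'],M['m01']/M['m00']); print('disc',D,M['m00'])
# face edge row per column: strongest drop of red 195..225
gr=cv2.GaussianBlur(w['pixels'][...,2],(3,3),0).astype(int)
E=[]
for c in range(215,340,12):
    k=gr[200:222,c]; E.append((c,200+int(np.argmin(np.diff(k)))))
print('edge',E)
rows={}
for r in(225,260):
    k=gr[r]; d=np.abs(np.diff(k)); print(r,'side jumps',[(int(c),int(k[c]),int(k[c+1])) for c in np.argsort(-d)[:10] if 170<c<390])
a=np.radians(10.1); n=np.array([-np.sin(a),np.cos(a),0])
e=np.median([r for _,r in E])+.5
for pitch in(-4,-2,0,2,4):
  for h in(.0182+.0045,.0182+.0065):
    p=np.radians(pitch); yd=np.cos(p)*n+np.array([0,0,np.sin(p)]); nr=np.cross(np.array([np.cos(a),np.sin(a),0]),yd)
    # plane through point above TCP: h at C
    C0=s['position']+.0124*n+np.array([0,0,h]); P=[]
    for u,v in(D,(D[0],e)):
        o,r=ray(w,u,v); P.append(o+r*((C0-o)@nr)/(r@nr))
    print(pitch,h,'C-TCP along n',round(1e3*float((P[0]-s['position'])@n),1),'len',round(1e3*float((P[1]-P[0])@yd),1),'s',round(1e3*float((P[0]-s['position'])@np.array([np.cos(a),np.sin(a),0])),1))
```

```text
disc (275.4843912591051, 261.18418314255985) 1922.0
edge [(215, 204), (227, 206), (239, 204), (251, 205), (263, 202), (275, 205), (287, 211), (299, 218), (311, 220), (323, 209), (335, 215)]
225 side jumps [(206, 137, 82), (205, 184, 137), (344, 144, 186), (343, 104, 144), (207, 82, 50)]
260 side jumps [(351, 120, 157), (352, 157, 187), (350, 93, 120)]
-4 0.0227 C-TCP along n 13.8 len 23.0 s -1.5
-4 0.0247 C-TCP along n 14.4 len 22.7 s -1.5
-2 0.0227 C-TCP along n 13.8 len 23.1 s -1.5
-2 0.0247 C-TCP along n 14.4 len 22.7 s -1.5
0 0.0227 C-TCP along n 13.8 len 23.2 s -1.5
0 0.0247 C-TCP along n 14.5 len 22.8 s -1.5
2 0.0227 C-TCP along n 13.8 len 23.3 s -1.5
2 0.0247 C-TCP along n 14.5 len 23.0 s -1.5
4 0.0227 C-TCP along n 13.8 len 23.5 s -1.5
4 0.0247 C-TCP along n 14.5 len 23.1 s -1.5
```

Run:
```python
from h import *
import pickle
w=pickle.load(open('w7.pkl','rb')); I=w['pixels'].astype(int); s=w['s']
print([(r,I[r,255:295].mean(0).astype(int).tolist()) for r in range(130,206,3)])
a=np.radians(10.1); n=np.array([-np.sin(a),np.cos(a),0])
D=(275.5,261.2)
for v in range(140,206,6):
  o,r=ray(w,275.5,v); z=s['position'][2]+.0227; P=o+r*(z-o[2])/r[2]; print(v,round(1e3*float((P-s['position'])@n)-13.8,1),end='; ')
```

```text
[(130, [165, 193, 200]), (133, [167, 195, 202]), (136, [165, 193, 199]), (139, [162, 190, 196]), (142, [53, 67, 93]), (145, [22, 48, 93]), (148, [22, 48, 93]), (151, [22, 48, 93]), (154, [22, 48, 93]), (157, [22, 48, 93]), (160, [22, 48, 92]), (163, [22, 48, 92]), (166, [22, 47, 92]), (169, [22, 48, 92]), (172, [22, 47, 92]), (175, [22, 48, 92]), (178, [22, 47, 92]), (181, [22, 47, 92]), (184, [22, 48, 91]), (187, [22, 47, 92]), (190, [22, 47, 91]), (193, [21, 47, 91]), (196, [21, 47, 91]), (199, [21, 47, 91]), (202, [21, 46, 89]), (205, [18, 38, 74])]
140 49.9; 146 47.5; 152 45.1; 158 42.7; 164 40.3; 170 37.9; 176 35.5; 182 33.1; 188 30.7; 194 28.3; 200 25.8;
```

Disc and end-edge readings agree: the panel centre is 13.5 mm ahead of the TCP along jig y. I'll lower it to just above the bed, 6 mm short of the fence.

Emit:
send_rows([
  {"gripper":1,"linear":[0,-0.002,-0.045],"delta_rot":[0.007,0,0]},
  {"gripper":1,"linear":[0,-0.002,-0.09],"delta_rot":[0.007,0,0]},
  {"gripper":1,"linear":[0,-0.002,-0.13],"delta_rot":[0.007,0,0]},
  {"gripper":1,"linear":[0,-0.002,-0.158],"delta_rot":[0.007,0,0]},
  {"gripper":1,"linear":[0,-0.002,-0.158],"delta_rot":[0.007,0,0]},
])

```text
clock: 16.5
position: [0.5162, 0.266, 0.0432]
ee_rot: [-0.056, 0.64, 0.765, 0.041]
contact_force: [-0.7, -0.3, -0.4]
width: 0.0569
gripper_force: 45.8
```

Run:
```python
from h import *
s=get_state(); print(s['position'],s['contact_force'],s['moment'])
go([.5198,.2656,.0265],10.1,8)
```

```text
[0.51620795 0.26599121 0.0431771 ] [-0.71778825 -0.32972578 -0.35436106] [-0.07583055  0.02476361  0.03056907]
lin [0.0036, -0.0004, -0.0167] rot [0.002, -0.0092, -0.0025] t 16.5 q4-6 [ 0.17  0.93 -0.02]
```

Run:
```python
from h import *
P=[];Q=[]
for i in range(8):
    w=grab('wrist'); P.append(w['s']['position']);Q.append(w['s']['ee_rot'])
P=np.array(P); print(P.mean(0),P.std(0)); q=np.mean(Q,0); q/=np.linalg.norm(q)
c=R.from_quat([q[1],q[2],q[3],q[0]]); print('rot to target',(Rt(10.1,8)*c.inv()).as_rotvec(),'lin',np.array([.5198,.2656,.0265])-P.mean(0))
```

```text
[0.52015311 0.2666595  0.04766984] [0.00181707 0.00032299 0.00206138]
rot to target [-0.00109224  0.00023993 -0.00142134] lin [-0.00035311 -0.0010595  -0.02116984]
```

Single pose readings carry about 2 mm of noise, so I'll average. The commanded pose is good. Lowering onto the bed.

Emit:
send_rows([
  {"gripper":1,"linear":[0,-0.001,-0.01],"delta_rot":[0,0,0]},
  {"gripper":1,"linear":[0,-0.001,-0.016],"delta_rot":[0,0,0]},
  {"gripper":1,"linear":[0,-0.001,-0.019],"delta_rot":[0,0,0]},
  {"gripper":1,"linear":[0,-0.001,-0.019],"delta_rot":[0,0,0]},
])

```text
clock: 17.3
position: [0.5196, 0.2647, 0.0292]
ee_rot: [-0.054, 0.64, 0.765, 0.045]
contact_force: [-2.7, -1.5, 10.2]
width: 0.057
gripper_force: 47.0
```

```bash
cat >> h.py <<'E'
def avg(k=5,cam='top'):
    L=[grab(cam)['s'] for _ in range(k)]
    for n in('position','contact_force','moment'): print(n,np.round(np.mean([s[n] for s in L],0),4))
    print('clock',L[-1]['clock'],'width',L[-1]['width'])
E
python3 -c "
from h import *
avg()"
```

```text
position [0.5196 0.2647 0.0292]
contact_force [-2.9058 -1.7865 10.4836]
moment [-0.3664  0.4013 -0.0058]
clock 17.5 width 0.05690660409587325
```

Emit:
send_rows([
  {"gripper":1,"linear":[0,0,0.0005],"delta_rot":[0,0,0]},
  {"gripper":1,"linear":[0.0004,-0.002,0.0005],"delta_rot":[0,0,0]},
  {"gripper":1,"linear":[0.0007,-0.004,0.0005],"delta_rot":[0,0,0]},
  {"gripper":1,"linear":[0.0007,-0.004,0.0005],"delta_rot":[0,0,0]},
  {"gripper":1,"linear":[0.0007,-0.004,0.0005],"delta_rot":[0,0,0]},
])

```text
clock: 18.05
position: [0.5211, 0.2621, 0.0294]
ee_rot: [-0.054, 0.641, 0.764, 0.046]
contact_force: [-0.5, 2.7, 6.3]
width: 0.057
gripper_force: 46.5
```

Emit:
send_rows([
  {"gripper":1,"linear":[0.0002,-0.001,0],"delta_rot":[0,0,0]},
  {"gripper":1,"linear":[0.0002,-0.001,0],"delta_rot":[0,0,0]},
  {"gripper":1,"linear":[0.0002,-0.001,0],"delta_rot":[0,0,0]},
])

```text
clock: 18.35
position: [0.5211, 0.262, 0.0295]
ee_rot: [-0.055, 0.641, 0.764, 0.047]
contact_force: [-1.6, 5.7, 5.8]
width: 0.0569
gripper_force: 46.4
```

Emit:
send_rows([
  {"gripper":1,"linear":[0,0,0.001],"delta_rot":[0,0,0]},
  {"gripper":1,"linear":[0,0,0.001],"delta_rot":[0,0,0]},
  {"gripper":1,"linear":[0.0003,-0.0015,0.001],"delta_rot":[0,0,0]},
  {"gripper":1,"linear":[0.0003,-0.0015,0.001],"delta_rot":[0,0,0]},
])

```text
clock: 18.75
position: [0.5211, 0.262, 0.0299]
ee_rot: [-0.056, 0.642, 0.763, 0.048]
contact_force: [-0.3, 11.7, -0.7]
width: 0.0568
gripper_force: 45.7
```

```bash
python3 -c "
from h import *
avg(2)
s=get_state();q=s['ee_rot'];c=R.from_quat([q[1],q[2],q[3],q[0]]);print((Rt(10.1,8)*c.inv()).as_rotvec(degrees=True))"
```

```text
position [0.5211 0.262  0.0299]
contact_force [-0.1195 11.3972 -0.6868]
moment [ 1.6468  0.1471 -0.2192]
clock 18.8 width 0.05702214063360002
[-0.43774022 -0.05105314  0.21109372]
```

With Fz at about 0 it stops hard at 11 N along y, so that is the fence. I'll ease the push, lower and release.

Emit:
send_rows([
  {"gripper":1,"linear":[-0.0002,0.0012,-0.0008],"delta_rot":[0,0,0]},
  {"gripper":1,"linear":[-0.0002,0.0012,-0.0013],"delta_rot":[0,0,0]},
  {"gripper":-0.4,"linear":[-0.0002,0.0012,-0.0013],"delta_rot":[0,0,0]},
  {"gripper":-0.5,"linear":[-0.0002,0.0012,-0.0013],"delta_rot":[0,0,0]},
  {"gripper":-0.7,"linear":[-0.0002,0.0012,-0.0013],"delta_rot":[0,0,0]},
  {"gripper":-1,"linear":[-0.0002,0.0012,-0.0013],"delta_rot":[0,0,0]},
  {"gripper":-1,"linear":[-0.0002,0.0012,-0.0013],"delta_rot":[0,0,0]},
])

```text
clock: 19.55
position: [0.521, 0.2594, 0.0281]
ee_rot: [-0.054, 0.641, 0.765, 0.045]
contact_force: [0.2, -0.4, 0.8]
width: 0.0856
gripper_force: 0.0
```

Emit:
send_rows([
  {"gripper":-1,"linear":[0,-0.004,0.03],"delta_rot":[0,0,0]},
  {"gripper":-1,"linear":[0,-0.008,0.07],"delta_rot":[0,0,0]},
  {"gripper":-1,"linear":[0,-0.03,0.12],"delta_rot":[-0.07,-0.012,0]},
  {"gripper":-1,"linear":[0,-0.06,0.17],"delta_rot":[-0.14,-0.025,0]},
  {"gripper":-1,"linear":[0,-0.08,0.2],"delta_rot":[-0.14,-0.025,0]},
  {"gripper":-1,"linear":[0,-0.08,0.2],"delta_rot":[-0.14,-0.025,0]},
  {"gripper":-1,"linear":[0,-0.08,0.2],"delta_rot":[-0.14,-0.025,0]},
])

```text
clock: 20.25
position: [0.5213, 0.1794, 0.2293]
ee_rot: [0.001, 0.642, 0.766, 0.001]
contact_force: [-0.3, -0.4, -0.6]
width: 0.0851
gripper_force: 0.0
```

Run:
```python
from h import *
import pickle
w=grab('wrist'); w=grab('wrist'); t=grab('top'); pickle.dump((w,t),open('w8.pkl','wb')); print(w['s']['position'],w['s']['ee_rot'])
WAL=[((3,90,20),(22,255,110))]
meas('fence',w,RED,(.526,.215),.04,.048); meas('knob',w,ORG,(.532,.19),.04,.0845); meas('panel',w,WAL,(.517,.273),.05,.049)
meas('panelT',t,WAL,(.515,.27),.05,.049); meas('fenceT',t,RED,(.526,.215),.04,.048)
I=w['pixels']; x0,y0=150,90
cv2.imwrite('pics/w8.png',cv2.resize(I[y0:y0+230,x0:x0+270],None,fx=2.6,fy=2.6,interpolation=cv2.INTER_CUBIC))
```

```text
[0.52042965 0.1795293  0.22778314] [ 1.40086335e-06  6.42301790e-01  7.66451559e-01 -6.46616067e-04]
fence c(mm) [525.9 217.6] size [12.2 69.3] long ang 10.8 px [291.1 152.9]
knob c(mm) [531.1 188.4] size [13.4 41.8] long ang 178.1 px [291.5 188.4]
panel c(mm) [517.7 273.3] size [ 58.7 100.2] long ang 100.4 px [292.1  97.2]
panelT c(mm) [507.7 290.6] size [46.6 50.2] long ang 100.9 px [193.6 209.6]
fenceT none
```

View pics/w8.png

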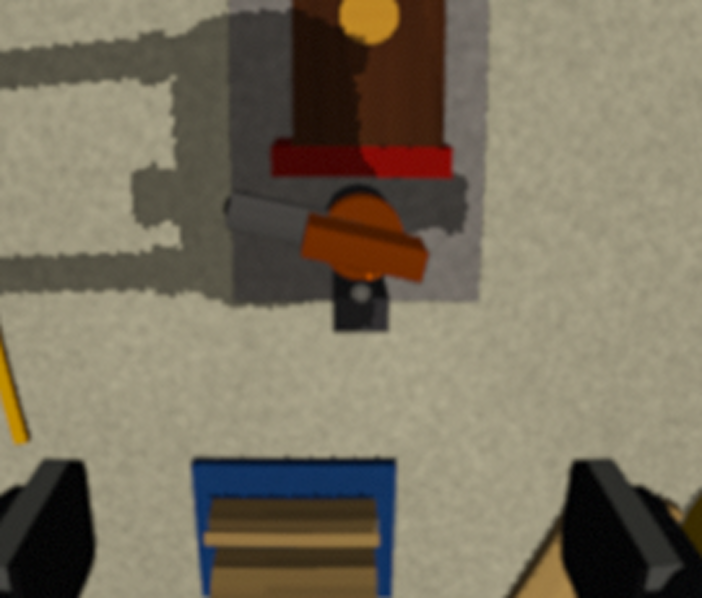

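The wrist crop shows the panel walnut-up with its brass disc, square and flush to the red fence (row ~145). Relative to the fence and knob it is about 1.6 mm off centre towards jig +x. I'll correct that by closing the gripper gently around it at the centred position.

```bash
python3 -c "
from h import *
go([.5191,.2609,.07],10.1,0); go([.5191,.2609,.029],10.1,0)"
```

```text
lin [-0.0008, 0.0812, -0.1565] rot [0.0018, -0.0036, -0.0003] t 20.4 q4-6 [-0.    1.34  0.03]
lin [-0.0008, 0.0812, -0.1975] rot [0.0018, -0.0036, -0.0003] t 20.4 q4-6 [-0.    1.34  0.03]
```

Emit:
send_rows([
  {"gripper":-1,"linear":[-0.001,0.04,-0.02],"delta_rot":[0.002,-0.0035,0]},
  {"gripper":-1,"linear":[-0.001,0.08,-0.05],"delta_rot":[0.002,-0.0035,0]},
  {"gripper":-1,"linear":[-0.001,0.081,-0.095],"delta_rot":[0.002,-0.0035,0]},
  {"gripper":-1,"linear":[-0.001,0.081,-0.1365],"delta_rot":[0.002,-0.0035,0]},
  {"gripper":-1,"linear":[-0.001,0.081,-0.1365],"delta_rot":[0.002,-0.0035,0]},
  {"gripper":-1,"linear":[-0.001,0.081,-0.1365],"delta_rot":[0.002,-0.0035,0]},
])

```text
clock: 21.0
position: [0.5192, 0.2606, 0.0907]
ee_rot: [0.0, 0.642, 0.767, -0.0]
contact_force: [-0.0, -0.1, 1.0]
width: 0.0851
gripper_force: 0.0
```

```bash
python3 -c "
from h import *
avg(2); go([.5191,.2609,.029],10.1,0)"
```

```text
position [0.52   0.2608 0.0916]
contact_force [0.0118 0.196  0.0078]
moment [-0.0226 -0.044   0.012 ]
clock 21.05 width 0.08558672598381037
lin [-0.0024, -0.0002, -0.0645] rot [-0.0018, 0.0066, 0.0] t 21.1 q4-6 [-0.    1.05  0.17]
```

Emit:
send_rows([
  {"gripper":-1,"linear":[-0.0007,0,-0.035],"delta_rot":[0,0,0]},
  {"gripper":-1,"linear":[-0.0007,0,-0.0625],"delta_rot":[0,0,0]},
  {"gripper":-1,"linear":[-0.0007,0,-0.0625],"delta_rot":[0,0,0]},
  {"gripper":-0.5,"linear":[-0.0007,0,-0.0625],"delta_rot":[0,0,0]},
  {"gripper":-0.2,"linear":[-0.0007,0,-0.0625],"delta_rot":[0,0,0]},
  {"gripper":0.1,"linear":[-0.0007,0,-0.0625],"delta_rot":[0,0,0]},
  {"gripper":0.1,"linear":[-0.0007,0,-0.0625],"delta_rot":[0,0,0]},
], newtons=20)

```text
clock: 21.8
position: [0.5214, 0.2612, 0.032]
ee_rot: [0.003, 0.642, 0.767, 0.004]
contact_force: [-0.3, -0.3, 7.3]
width: 0.0575
gripper_force: 22.3
```

```bash
python3 -c "
from h import *
avg(3); go([.5191,.2609,.029],10.1,0)"
```

```text
position [0.5213 0.2612 0.0319]
contact_force [-0.5328 -0.6175  6.8378]
moment [-0.0099 -0.0195 -0.0612]
clock 21.9 width 0.05769487153518638
lin [-0.0022, -0.0003, -0.003] rot [-0.0023, 0.0088, -0.0002] t 21.95 q4-6 [-0.    0.91  0.17]
```

Settled contact readings put the panel at s = 559 against a target of 556.8. I'll slide it 2 mm towards -s while gripped.

Emit:
send_rows([
  {"gripper":0.1,"linear":[0,0,0.0007],"delta_rot":[0,0,0]},
  {"gripper":0.1,"linear":[-0.0012,-0.0003,0.0007],"delta_rot":[0,0,0]},
  {"gripper":0.1,"linear":[-0.0022,-0.0005,0.0007],"delta_rot":[0,0,0]},
  {"gripper":0.1,"linear":[-0.0022,-0.0006,0.0007],"delta_rot":[0,0,0]},
  {"gripper":0.1,"linear":[-0.0022,-0.0007,0.0007],"delta_rot":[0,0,0]},
])

```text
clock: 22.45
position: [0.5198, 0.261, 0.0319]
ee_rot: [0.003, 0.642, 0.767, 0.004]
contact_force: [2.8, 1.4, 6.4]
width: 0.0571
gripper_force: 22.3
```

```bash
python3 -c "
from h import *
avg(2)"
```

```text
position [0.5198 0.2609 0.0319]
contact_force [2.0978 1.4311 6.5865]
moment [ 0.1933 -0.3604 -0.0234]
clock 22.5 width 0.05750512433654937
```

Emit:
send_rows([
  {"gripper":0.1,"linear":[-0.0006,-0.001,0.0005],"delta_rot":[0,0,0]},
  {"gripper":0.1,"linear":[-0.0005,-0.0015,0.0005],"delta_rot":[0,0,0]},
  {"gripper":0.1,"linear":[-0.0005,-0.0015,0.0005],"delta_rot":[0,0,0]},
])

```text
clock: 22.85
position: [0.5187, 0.2605, 0.0319]
ee_rot: [0.002, 0.642, 0.766, 0.005]
contact_force: [1.1, 5.4, 3.8]
width: 0.0573
gripper_force: 22.1
```

Emit:
send_rows([
  {"gripper":0.1,"linear":[0,0.0005,0],"delta_rot":[0,0,0]},
  {"gripper":-0.4,"linear":[0,0.0005,0],"delta_rot":[0,0,0]},
  {"gripper":-0.5,"linear":[0,0.0005,0],"delta_rot":[0,0,0]},
  {"gripper":-0.8,"linear":[0,0.0005,0],"delta_rot":[0,0,0]},
  {"gripper":-1,"linear":[0,0.0005,0],"delta_rot":[0,0,0]},
  {"gripper":-1,"linear":[0,0.0005,0.04],"delta_rot":[0,0,0]},
  {"gripper":-1,"linear":[0.0,0.0005,0.09],"delta_rot":[0,0,0]},
  {"gripper":-1,"linear":[0.0,-0.03,0.14],"delta_rot":[0,0,0]},
])

```text
clock: 23.65
position: [0.5168, 0.2346, 0.1649]
ee_rot: [0.001, 0.641, 0.767, 0.002]
contact_force: [0.6, -1.3, 0.7]
width: 0.0852
gripper_force: 0.0
```

Emit:
send_rows([
  {"gripper":-1,"linear":[0,-0.05,0.05],"delta_rot":[0,0,0]},
  {"gripper":-1,"linear":[0,-0.05,0.05],"delta_rot":[0,0,0]},
  {"gripper":-1,"linear":[0,-0.05,0.05],"delta_rot":[0,0,0]},
  {"gripper":-1,"linear":[0,-0.05,0.05],"delta_rot":[0,0,0]},
])

```text
clock: 24.05
position: [0.5161, 0.183, 0.2126]
ee_rot: [0.001, 0.642, 0.766, 0.001]
contact_force: [0.6, -0.5, 0.1]
width: 0.0855
gripper_force: 0.0
```

Run:
```python
from h import *
WAL=[((3,90,20),(22,255,110))]
for i in range(3):
    w=grab('wrist')
    if i: continue
    print(w['s']['position'])
    meas('fence',w,RED,(.526,.215),.04,.048); meas('knob',w,ORG,(.532,.19),.04,.0845); meas('panel',w,WAL,(.517,.273),.05,.049)
avg(6)
```

```text
[0.51605398 0.18295967 0.2126153 ]
fence c(mm) [526.3 217.7] size [12.7 70.2] long ang 10.8 px [294.4 159.5]
knob c(mm) [531.1 188.3] size [13.8 42.1] long ang 178.3 px [296.1 197.9]
panel c(mm) [514.  272.2] size [ 59.9 100.5] long ang 100.5 px [291.4 101.1]
position [0.5159 0.1835 0.2119]
contact_force [0.0182 0.1094 0.2256]
moment [0.0032 0.0074 0.0149]
clock 24.45 width 0.08545873924510329
```

```bash
cat > prof.py <<'E'
from h import *
import pickle,sys
def toPx(w,P):
    q=w['s']['ee_rot'];T=np.eye(4);T[:3,:3]=R.from_quat([q[1],q[2],q[3],q[0]]).as_matrix();T[:3,3]=w['s']['position']
    c=(np.linalg.inv(T@np.array(w['T_tool_cam']))@np.array([*P,1]))[:3]; K=np.array(w['K']); th=np.arctan2(np.hypot(c[0],c[1]),c[2]); h=np.hypot(c[0],c[1])
    return K[0,2]+K[0,0]*th*c[0]/h, K[1,2]+K[1,1]*th*c[1]/h
a=np.radians(10.1); sx=np.array([np.cos(a),np.sin(a),0]); n=np.array([-np.sin(a),np.cos(a),0]); S=np.array([.517,.2727,0])
def edges(w,y,z,f):
    s=np.arange(-50,50.1,.25); uv=np.array([toPx(w,S+k/1e3*sx+y/1e3*n+[0,0,z]) for k in s],np.float32)
    v=cv2.remap(w['pixels'],uv[:,0].reshape(1,-1),uv[:,1].reshape(1,-1),cv2.INTER_LINEAR)[0].astype(float); m=f(v); i=np.where(m)[0]
    return (s[i[0]],s[i[-1]]) if len(i) else None
wal=lambda v:(v[:,2]>1.7*v[:,0])&(v[:,2]<150)
red=lambda v:(v[:,2]>2.5*v[:,1])
def rep(w):
    for nm,ys,z,f in(('panel',(-45,-35,-25,0,20,35),.049,wal),('fence',(-52,-54,-56),.048,red)):
        for y in ys:
            e=edges(w,y,z,f); print(nm,y,e and (e,'mid',round(float(sum(e)/2),2)))
if __name__=='__main__':
    o=pickle.load(open('w8.pkl','rb'))[0]; print('before'); rep(o)
    w=grab('wrist'); pickle.dump(w,open('w9.pkl','wb')); print('now',w['s']['position']); rep(w)
E
python3 prof.py
```

```text
before
panel -45 ((np.float64(-29.5), np.float64(29.0)), 'mid', -0.25)
panel -35 ((np.float64(-27.75), np.float64(29.0)), 'mid', 0.62)
panel -25 ((np.float64(-27.75), np.float64(29.0)), 'mid', 0.62)
panel 0 ((np.float64(-28.0), np.float64(29.25)), 'mid', 0.62)
panel 20 ((np.float64(-28.0), np.float64(29.0)), 'mid', 0.5)
panel 35 ((np.float64(-27.75), np.float64(29.0)), 'mid', 0.62)
fence -52 ((np.float64(-36.25), np.float64(32.75)), 'mid', -1.75)
fence -54 ((np.float64(-36.25), np.float64(32.75)), 'mid', -1.75)
fence -56 ((np.float64(-36.0), np.float64(32.5)), 'mid', -1.75)
now [0.51640112 0.18321492 0.21269163]
panel -45 ((np.float64(-34.25), np.float64(26.25)), 'mid', -4.0)
panel -35 ((np.float64(-32.25), np.float64(24.5)), 'mid', -3.88)
panel -25 ((np.float64(-32.25), np.float64(24.5)), 'mid', -3.88)
panel 0 ((np.float64(-32.25), np.float64(24.5)), 'mid', -3.88)
panel 20 ((np.float64(-32.25), np.float64(24.5)), 'mid', -3.88)
panel 35 ((np.float64(-32.25), np.float64(24.75)), 'mid', -3.75)
fence -52 ((np.float64(-36.25), np.float64(32.75)), 'mid', -1.75)
fence -54 ((np.float64(-36.25), np.float64(32.75)), 'mid', -1.75)
fence -56 ((np.float64(-36.25), np.float64(33.0)), 'mid', -1.62)
```

Run:
```python
from prof import *
w=pickle.load(open('w1.pkl','rb')); o=pickle.load(open('w9.pkl','rb'))
alu=lambda v:(v.min(1)>150)&(v.max(1)-v.min(1)<25)
for y in(-20,-5,10,25,40): print('bed',y,edges(w,y,.04,alu))
for y in(-52,-56): print('fence',y,edges(w,y,.048,red))
for d in(w,o):
  for y in(-45,-20,20):
    s=np.arange(-75,75.1,1.5); uv=np.array([toPx(d,S+k/1e3*sx+y/1e3*n+[0,0,.01]) for k in s],np.float32)
    v=cv2.remap(d['pixels'],uv[:,0].reshape(1,-1),uv[:,1].reshape(1,-1),1)[0].astype(int); c=v[:,2]-v[:,0]
    print('base',y,[(float(k),int(x)) for k,x in zip(s,c) if 48<abs(k)<63])
```

```text
bed -20 (np.float64(-18.5), np.float64(15.75))
bed -5 (np.float64(-18.25), np.float64(15.75))
bed 10 (np.float64(-18.25), np.float64(15.75))
bed 25 (np.float64(-18.25), np.float64(16.0))
bed 40 (np.float64(-18.25), np.float64(16.0))
fence -52 (np.float64(-40.0), np.float64(32.5))
fence -56 (np.float64(-38.0), np.float64(32.5))
base -45 [(-61.5, 17), (-60.0, 17), (-58.5, 15), (-57.0, 10), (-55.5, 7), (-54.0, 8), (-52.5, 10), (-51.0, 11), (-49.5, 12), (49.5, 12), (51.0, 13), (52.5, 18), (54.0, 25), (55.5, 28), (57.0, 29), (58.5, 29), (60.0, 29), (61.5, 29)]
base -20 [(-61.5, 29), (-60.0, 29), (-58.5, 25), (-57.0, 16), (-55.5, 12), (-54.0, 12), (-52.5, 12), (-51.0, 11), (-49.5, 12), (49.5, 11), (51.0, 12), (52.5, 16), (54.0, 25), (55.5, 28), (57.0, 29), (58.5, 28), (60.0, 27), (61.5, 29)]
base 20 [(-61.5, 30), (-60.0, 30), (-58.5, 27), (-57.0, 17), (-55.5, 14), (-54.0, 13), (-52.5, 14), (-51.0, 13), (-49.5, 13), (49.5, 12), (51.0, 12), (52.5, 16), (54.0, 22), (55.5, 27), (57.0, 29), (58.5, 29), (60.0, 29), (61.5, 29)]
base -45 [(-61.5, 17), (-60.0, 17), (-58.5, 17), (-57.0, 14), (-55.5, 8), (-54.0, 7), (-52.5, 7), (-51.0, 6), (-49.5, 6), (49.5, 12), (51.0, 14), (52.5, 19), (54.0, 26), (55.5, 31), (57.0, 30), (58.5, 30), (60.0, 30), (61.5, 31)]
base -20 [(-61.5, 17), (-60.0, 18), (-58.5, 18), (-57.0, 13), (-55.5, 8), (-54.0, 6), (-52.5, 6), (-51.0, 7), (-49.5, 7), (49.5, 13), (51.0, 14), (52.5, 17), (54.0, 27), (55.5, 29), (57.0, 31), (58.5, 30), (60.0, 29), (61.5, 30)]
base 20 [(-61.5, 31), (-60.0, 31), (-58.5, 31), (-57.0, 24), (-55.5, 15), (-54.0, 14), (-52.5, 13), (-51.0, 14), (-49.5, 12), (49.5, 13), (51.0, 13), (52.5, 17), (54.0, 25), (55.5, 29), (57.0, 30), (58.5, 30), (60.0, 30), (61.5, 30)]
```

Run:
```python
from prof import *
for nm in('w8','w9'):
    d=pickle.load(open(nm+'.pkl','rb')); d=d[0] if nm=='w8' else d
    for s0 in(-20,0,18):
        y=np.arange(-64,-38,1.); uv=np.array([toPx(d,S+s0/1e3*sx+k/1e3*n+[0,0,.0485]) for k in y],np.float32)
        v=cv2.remap(d['pixels'],uv[:,0].reshape(1,-1),uv[:,1].reshape(1,-1),1)[0].astype(int)
        print(nm,s0,[(int(k),x.tolist()) for k,x in zip(y,v) if -56<k<-43])
```

```text
w8 -20 [(-55, [3, 5, 66]), (-54, [3, 4, 65]), (-53, [3, 6, 66]), (-52, [3, 4, 65]), (-51, [3, 4, 66]), (-50, [3, 6, 66]), (-49, [3, 8, 58]), (-48, [6, 13, 44]), (-47, [8, 15, 32]), (-46, [8, 16, 30]), (-45, [7, 16, 31]), (-44, [7, 15, 30])]
w8 0 [(-55, [3, 6, 90]), (-54, [5, 9, 111]), (-53, [6, 10, 124]), (-52, [5, 10, 128]), (-51, [5, 10, 130]), (-50, [6, 12, 130]), (-49, [9, 19, 117]), (-48, [14, 29, 92]), (-47, [16, 34, 73]), (-46, [16, 36, 68]), (-45, [16, 35, 68]), (-44, [15, 34, 68])]
w8 18 [(-55, [5, 11, 129]), (-54, [5, 11, 128]), (-53, [4, 11, 128]), (-52, [5, 11, 129]), (-51, [5, 11, 129]), (-50, [5, 12, 123]), (-49, [7, 16, 105]), (-48, [12, 23, 81]), (-47, [14, 29, 65]), (-46, [13, 31, 61]), (-45, [14, 31, 62]), (-44, [14, 31, 62])]
w9 -20 [(-55, [5, 6, 67]), (-54, [5, 6, 67]), (-53, [4, 5, 66]), (-52, [5, 6, 67]), (-51, [5, 5, 67]), (-50, [4, 5, 64]), (-49, [4, 8, 54]), (-48, [6, 14, 40]), (-47, [6, 16, 33]), (-46, [6, 16, 32]), (-45, [8, 16, 33]), (-44, [8, 16, 32])]
w9 0 [(-55, [4, 7, 92]), (-54, [6, 10, 111]), (-53, [5, 8, 121]), (-52, [5, 10, 126]), (-51, [7, 12, 132]), (-50, [8, 14, 129]), (-49, [10, 21, 111]), (-48, [14, 30, 84]), (-47, [15, 33, 68]), (-46, [15, 33, 65]), (-45, [16, 34, 66]), (-44, [16, 34, 66])]
w9 18 [(-55, [3, 10, 128]), (-54, [6, 12, 129]), (-53, [6, 12, 129]), (-52, [4, 9, 128]), (-51, [2, 9, 127]), (-50, [5, 12, 117]), (-49, [8, 18, 95]), (-48, [13, 27, 71]), (-47, [15, 33, 64]), (-46, [14, 32, 64]), (-45, [13, 32, 63]), (-44, [16, 34, 65])]
```

Still flush, but now 2.2 mm off the other way; the arm's command, not the loaded reading, sets where it ends. I'll repeat with the command shifted +2.2 mm.

Emit:
send_rows([
  {"gripper":-1,"linear":[0.0022,0.04,-0.01],"delta_rot":[0,0,0]},
  {"gripper":-1,"linear":[0.0022,0.079,-0.05],"delta_rot":[0,0,0]},
  {"gripper":-1,"linear":[0.0022,0.079,-0.095],"delta_rot":[0,0,0]},
  {"gripper":-1,"linear":[0.0022,0.079,-0.14],"delta_rot":[0,0,0]},
  {"gripper":-1,"linear":[0.0022,0.079,-0.181],"delta_rot":[0,0,0]},
  {"gripper":-1,"linear":[0.0022,0.079,-0.181],"delta_rot":[0,0,0]},
  {"gripper":-0.5,"linear":[0.0022,0.079,-0.181],"delta_rot":[0,0,0]},
  {"gripper":-0.25,"linear":[0.0022,0.079,-0.181],"delta_rot":[0,0,0]},
])

```text
clock: 25.35
position: [0.5208, 0.2625, 0.0346]
ee_rot: [0.002, 0.642, 0.767, 0.003]
contact_force: [0.1, 0.2, 0.7]
width: 0.0591
gripper_force: 0.1
```

Emit:
send_rows([
  {"gripper":-0.1,"linear":[0,0,0],"delta_rot":[0,0,0]},
  {"gripper":-0.1,"linear":[0,0,0],"delta_rot":[0,0,0]},
  {"gripper":-0.1,"linear":[0,0,0],"delta_rot":[0,0,0]},
])

```text
clock: 25.65
position: [0.5208, 0.2625, 0.0348]
ee_rot: [0.003, 0.642, 0.767, 0.004]
contact_force: [0.4, -0.1, 6.8]
width: 0.0576
gripper_force: 22.6
```

```bash
python3 -c "
from h import *
avg(2)"
```

```text
position [0.5208 0.2625 0.0348]
contact_force [ 0.3894 -0.3846  6.6932]
moment [-0.0096 -0.0059 -0.0066]
clock 25.7 width 0.05733169062154403
```

Emit:
send_rows([
  {"gripper":-0.35,"linear":[0,0,0],"delta_rot":[0,0,0]},
  {"gripper":-0.5,"linear":[0,0,0],"delta_rot":[0,0,0]},
  {"gripper":-0.8,"linear":[0,0,0],"delta_rot":[0,0,0]},
  {"gripper":-1,"linear":[0,0,0],"delta_rot":[0,0,0]},
  {"gripper":-1,"linear":[0,0,0.04],"delta_rot":[0,0,0]},
  {"gripper":-1,"linear":[0,0,0.09],"delta_rot":[0,0,0]},
  {"gripper":-1,"linear":[0.0,-0.04,0.135],"delta_rot":[0,0,0]},
  {"gripper":-1,"linear":[0.0,-0.08,0.18],"delta_rot":[0,0,0]},
])

```text
clock: 26.55
position: [0.5186, 0.1952, 0.1985]
ee_rot: [0.001, 0.641, 0.767, 0.002]
contact_force: [1.7, -0.4, 0.5]
width: 0.0855
gripper_force: 0.0
```

Emit:
send_rows([
  {"gripper":-1,"linear":[0,0,0],"delta_rot":[0,0,0]},
  {"gripper":-1,"linear":[0,0,0],"delta_rot":[0,0,0]},
  {"gripper":-1,"linear":[0,0,0],"delta_rot":[0,0,0]},
])

```text
clock: 26.85
position: [0.5178, 0.1957, 0.1956]
ee_rot: [0.0, 0.642, 0.767, 0.001]
contact_force: [-0.3, 0.3, -0.3]
width: 0.0855
gripper_force: 0.0
```

```bash
sed -i "s/o=pickle.load.*rep(o)/pass/" prof.py; python3 prof.py; python3 -c "
from h import *
avg(2)"
```

```text
now [0.51782757 0.19566406 0.19563885]
panel -45 ((np.float64(-34.75), np.float64(30.0)), 'mid', -2.38)
panel -35 ((np.float64(-27.5), np.float64(29.0)), 'mid', 0.75)
panel -25 ((np.float64(-28.0), np.float64(28.75)), 'mid', 0.38)
panel 0 ((np.float64(-28.5), np.float64(28.5)), 'mid', 0.0)
panel 20 ((np.float64(-29.0), np.float64(28.0)), 'mid', -0.5)
panel 35 ((np.float64(-29.25), np.float64(27.75)), 'mid', -0.75)
fence -52 ((np.float64(-36.0), np.float64(33.0)), 'mid', -1.5)
fence -54 ((np.float64(-36.0), np.float64(32.75)), 'mid', -1.62)
fence -56 ((np.float64(-36.0), np.float64(32.75)), 'mid', -1.62)
position [0.5177 0.1959 0.1952]
contact_force [ 0.5254  0.5908 -0.4216]
moment [ 0.0188  0.0209 -0.0046]
clock 26.95 width 0.08558497720991744
```

The panel is now 1.6 mm off and about 1° skewed. I'll regrip firmly, unload it from the bed, shift -1.7 mm, push it square onto the fence, then release without side load.

Emit:
send_rows([
  {"gripper":-1,"linear":[0,0.04,-0.03],"delta_rot":[0,0,0]},
  {"gripper":-1,"linear":[0,0.08,-0.06],"delta_rot":[0,0,0]},
  {"gripper":-1,"linear":[0,0.08,-0.105],"delta_rot":[0,0,0]},
  {"gripper":-1,"linear":[0,0.08,-0.15],"delta_rot":[0,0,0]},
  {"gripper":-1,"linear":[0,0.08,-0.18],"delta_rot":[0,0,0]},
  {"gripper":-0.5,"linear":[0,0.08,-0.18],"delta_rot":[0,0,0]},
  {"gripper":0,"linear":[0,0.08,-0.18],"delta_rot":[0,0,0]},
  {"gripper":0.3,"linear":[0,0.08,-0.18],"delta_rot":[0,0,0]},
], newtons=40)

```text
clock: 27.8
position: [0.5202, 0.2762, 0.0186]
ee_rot: [0.002, 0.642, 0.767, 0.003]
contact_force: [0.8, -0.2, -0.1]
width: 0.057
gripper_force: 42.5
```

Emit:
send_rows([
  {"gripper":0.3,"linear":[0,0,0.001],"delta_rot":[0,0,0]},
  {"gripper":0.3,"linear":[0,0,0.002],"delta_rot":[0,0,0]},
  {"gripper":0.3,"linear":[0,0,0.002],"delta_rot":[0,0,0]},
  {"gripper":0.3,"linear":[0,0,0.002],"delta_rot":[0,0,0]},
])

```text
clock: 28.2
position: [0.5193, 0.2757, 0.0198]
ee_rot: [0.002, 0.642, 0.767, 0.002]
contact_force: [-0.3, 1.4, -0.2]
width: 0.0576
gripper_force: 42.6
```

```bash
python3 -c "
from h import *
avg(3)"
```

```text
position [0.5192 0.2756 0.0196]
contact_force [ 0.2744  1.2635 -0.1167]
moment [ 0.1198 -0.0128 -0.0369]
clock 28.3 width 0.05701720524307228
```

Emit:
send_rows([
  {"gripper":0.3,"linear":[-0.0008,-0.0002,0],"delta_rot":[0,0,0]},
  {"gripper":0.3,"linear":[-0.0017,-0.0003,0],"delta_rot":[0,0,0]},
  {"gripper":0.3,"linear":[-0.0015,-0.0015,0],"delta_rot":[0,0,0]},
  {"gripper":0.3,"linear":[-0.0014,-0.0023,0],"delta_rot":[0,0,0]},
  {"gripper":0.3,"linear":[-0.0014,-0.0023,0],"delta_rot":[0,0,0]},
])

```text
clock: 28.85
position: [0.5173, 0.2752, 0.0192]
ee_rot: [-0.0, 0.643, 0.766, 0.003]
contact_force: [0.0, 7.6, -0.5]
width: 0.0572
gripper_force: 42.6
```

```bash
python3 -c "
from h import *
avg(3)"
```

```text
position [0.5173 0.2752 0.0192]
contact_force [-0.6292  7.5058 -0.026 ]
moment [ 1.111   0.165  -0.1788]
clock 28.95 width 0.05765571060113192
```

Emit:
send_rows([
  {"gripper":0.3,"linear":[-0.0002,0.001,0],"delta_rot":[0,0,0]},
  {"gripper":0.3,"linear":[-0.0002,0.0012,-0.001],"delta_rot":[0,0,0]},
  {"gripper":0.3,"linear":[-0.0002,0.0012,-0.0015],"delta_rot":[0,0,0]},
  {"gripper":0.3,"linear":[-0.0002,0.0012,-0.0015],"delta_rot":[0,0,0]},
  {"gripper":-0.6,"linear":[-0.0002,0.0012,-0.0015],"delta_rot":[0,0,0]},
  {"gripper":-1,"linear":[-0.0002,0.0012,-0.0015],"delta_rot":[0,0,0]},
  {"gripper":-1,"linear":[-0.0002,0.0012,-0.0015],"delta_rot":[0,0,0]},
  {"gripper":-1,"linear":[-0.0002,0.0012,-0.0015],"delta_rot":[0,0,0]},
])

```text
clock: 29.8
position: [0.5171, 0.2738, 0.0173]
ee_rot: [0.001, 0.642, 0.767, 0.001]
contact_force: [-0.2, 0.6, -0.1]
width: 0.0855
gripper_force: 0.0
```

Emit:
send_rows([
  {"gripper":-1,"linear":[0,0,0.04],"delta_rot":[0,0,0]},
  {"gripper":-1,"linear":[0,0,0.09],"delta_rot":[0,0,0]},
  {"gripper":-1,"linear":[0.0,-0.02,0.135],"delta_rot":[0,0,0]},
  {"gripper":-1,"linear":[0.0,-0.05,0.17],"delta_rot":[0,0,0]},
  {"gripper":-1,"linear":[0.0,-0.085,0.19],"delta_rot":[0,0,0]},
  {"gripper":-1,"linear":[0.0,-0.085,0.19],"delta_rot":[0,0,0]},
  {"gripper":-1,"linear":[0.0,-0.085,0.19],"delta_rot":[0,0,0]},
  {"gripper":-1,"linear":[0.0,-0.085,0.19],"delta_rot":[0,0,0]},
])

```text
clock: 30.6
position: [0.5165, 0.1896, 0.2064]
ee_rot: [0.0, 0.642, 0.767, 0.001]
contact_force: [-0.6, 0.1, 0.4]
width: 0.0853
gripper_force: 0.0
```

```bash
python3 prof.py
python3 - <<'E'
from prof import *
d=pickle.load(open('w9.pkl','rb'))
for s0 in(-22,18):
    y=np.arange(-52,-44,1.); uv=np.array([toPx(d,S+s0/1e3*sx+k/1e3*n+[0,0,.0485]) for k in y],np.float32)
    print(s0,cv2.remap(d['pixels'],uv[:,0].reshape(1,-1),uv[:,1].reshape(1,-1),1)[0].tolist())
avg(4)
E
```

```text
now [0.51649884 0.18964473 0.20643971]
panel -45 ((np.float64(-34.75), np.float64(28.25)), 'mid', -3.25)
panel -35 ((np.float64(-29.0), np.float64(27.5)), 'mid', -0.75)
panel -25 ((np.float64(-29.25), np.float64(27.75)), 'mid', -0.75)
panel 0 ((np.float64(-29.5), np.float64(27.5)), 'mid', -1.0)
panel 20 ((np.float64(-30.0), np.float64(27.0)), 'mid', -1.5)
panel 35 ((np.float64(-30.0), np.float64(26.75)), 'mid', -1.62)
fence -52 ((np.float64(-36.25), np.float64(33.5)), 'mid', -1.38)
fence -54 ((np.float64(-36.0), np.float64(33.0)), 'mid', -1.5)
fence -56 ((np.float64(-36.0), np.float64(32.5)), 'mid', -1.75)
-22 [[3, 4, 66], [4, 5, 66], [3, 5, 65], [4, 9, 58], [4, 11, 43], [7, 16, 33], [5, 15, 31], [7, 16, 31]]
18 [[6, 11, 130], [6, 11, 130], [5, 10, 125], [6, 13, 103], [9, 21, 74], [12, 29, 62], [14, 32, 62], [13, 32, 62]]
position [0.5166 0.19   0.2062]
contact_force [-0.1854  0.0326 -0.1391]
moment [-0.001   0.0127 -0.0025]
clock 30.8 width 0.08542129209420585
```

The panel is centred to about 0.5 mm, flush and square to within 1°. Now the clamp: its axis is at about (531,190) mm and the bar lies at 178°, so I turn the gripper +78° and come down over it.

Emit:
send_rows([
  {"gripper":-1,"linear":[0.0147,0,-0.05],"delta_rot":[0,0,1.365]},
  {"gripper":-1,"linear":[0.0147,0,-0.05],"delta_rot":[0,0,1.365]},
  {"gripper":-1,"linear":[0.0147,0,-0.05],"delta_rot":[0,0,1.365]},
  {"gripper":-1,"linear":[0.0147,0,-0.05],"delta_rot":[0,0,1.365]},
  {"gripper":-1,"linear":[0.0147,0,-0.05],"delta_rot":[0,0,1.365]},
  {"gripper":-1,"linear":[0.0147,0,-0.05],"delta_rot":[0,0,1.365]},
  {"gripper":-1,"linear":[0.0147,0,-0.05],"delta_rot":[0,0,1.365]},
  {"gripper":-1,"linear":[0.0147,0,-0.05],"delta_rot":[0,0,1.365]},
])

```text
clock: 31.65
position: [0.5318, 0.1898, 0.157]
ee_rot: [-0.0, 0.094, 0.996, 0.002]
contact_force: [-0.4, -0.1, -0.2]
width: 0.0852
gripper_force: 0.0
```

Emit:
send_rows([
  {"gripper":-1,"linear":[0,0,0],"delta_rot":[0,0,0.15]},
  {"gripper":-1,"linear":[0,0,0],"delta_rot":[0,0,0.165]},
  {"gripper":-1,"linear":[0,0,0],"delta_rot":[0,0,0.165]},
  {"gripper":-1,"linear":[0,0,0],"delta_rot":[0,0,0.165]},
  {"gripper":-1,"linear":[0,0,0],"delta_rot":[0,0,0.165]},
])

```text
clock: 32.15
position: [0.5319, 0.1894, 0.1574]
ee_rot: [-0.0, 0.015, 1.0, 0.002]
contact_force: [-0.3, -0.6, -0.1]
width: 0.0855
gripper_force: 0.0
```

Run:
```python
from h import *
w=grab('wrist'); meas('knob',w,ORG,(.531,.19),.03,.0845); print(w['s']['qpos'])
avg(4); go([.5313,.19,.065],88.3,0)
```

```text
knob c(mm) [530.5 191.6] size [27.4 42. ] long ang 178.2 px [278.2 217.9]
[ 0.21651845  0.3105856   1.64611315  0.00389007  1.1841265  -1.32528673]
position [0.5319 0.1893 0.1575]
contact_force [ 0.0741 -0.3801  0.0586]
moment [-0.0031 -0.0157 -0.0042]
clock 32.35 width 0.08566951606394341
lin [-0.0006, 0.0007, -0.0925] rot [-0.0037, 0.0002, 0.0001] t 32.4 q4-6 [ 0.    1.18 -1.33]
```

Emit:
send_rows([
  {"gripper":-1,"linear":[-0.0006,0.0007,-0.045],"delta_rot":[0,0,0]},
  {"gripper":-1,"linear":[-0.0006,0.0007,-0.08],"delta_rot":[0,0,0]},
  {"gripper":-1,"linear":[-0.0006,0.0007,-0.092],"delta_rot":[0,0,0]},
  {"gripper":-1,"linear":[-0.0006,0.0007,-0.092],"delta_rot":[0,0,0]},
])

```text
clock: 32.8
position: [0.5301, 0.1897, 0.0639]
ee_rot: [-0.002, 0.015, 1.0, 0.001]
contact_force: [0.4, 0.5, -0.1]
width: 0.0852
gripper_force: 0.0
```

Emit:
send_rows([
  {"gripper":0,"linear":[0,0,0],"delta_rot":[0,0,0]},
  {"gripper":0.5,"linear":[0,0,0],"delta_rot":[0,0,0]},
  {"gripper":1,"linear":[0,0,0],"delta_rot":[0,0,0]},
  {"gripper":1,"linear":[0,0,0],"delta_rot":[0,0,0]},
  {"gripper":1,"linear":[0,0,0],"delta_rot":[0,0,0]},
  {"gripper":1,"linear":[0,0,0],"delta_rot":[0,0,0]},
  {"gripper":1,"linear":[0,0,0],"delta_rot":[0,0,0]},
])

```text
clock: 33.5
position: [0.5316, 0.1905, 0.0663]
ee_rot: [0.001, 0.015, 1.0, 0.002]
contact_force: [-1.5, 2.5, 5.8]
width: 0.0113
gripper_force: 41.1
```

```bash
python3 -c "
from h import *
avg(3)"
```

```text
position [0.5316 0.1905 0.0663]
contact_force [-1.5151  2.6639  5.5921]
moment [0.1889 0.2106 0.0182]
clock 33.6 width 0.01113048351342928
```

Bar gripped. Turning clockwise about 77° in two calls.

Emit:
send_rows([
  {"gripper":1,"linear":[0,0,0],"delta_rot":[0,0,-0.12]},
  {"gripper":1,"linear":[0,0,0],"delta_rot":[0,0,-0.24]},
  {"gripper":1,"linear":[0,0,0],"delta_rot":[0,0,-0.36]},
  {"gripper":1,"linear":[0,0,0],"delta_rot":[0,0,-0.48]},
  {"gripper":1,"linear":[0,0,0],"delta_rot":[0,0,-0.6]},
  {"gripper":1,"linear":[0,0,0],"delta_rot":[0,0,-0.7]},
], newtons=60)

```text
clock: 34.25
position: [0.5317, 0.1905, 0.0664]
ee_rot: [0.001, 0.358, 0.934, 0.002]
contact_force: [-0.6, 1.5, 6.3]
width: 0.0105
gripper_force: 63.1
```

Emit:
send_rows([
  {"gripper":1,"linear":[0,0,0],"delta_rot":[0,0,-0.12]},
  {"gripper":1,"linear":[0,0,0],"delta_rot":[0,0,-0.24]},
  {"gripper":1,"linear":[0,0,0],"delta_rot":[0,0,-0.36]},
  {"gripper":1,"linear":[0,0,0],"delta_rot":[0,0,-0.48]},
  {"gripper":1,"linear":[0,0,0],"delta_rot":[0,0,-0.58]},
  {"gripper":1,"linear":[0,0,0],"delta_rot":[0,0,-0.63]},
  {"gripper":1,"linear":[0,0,0],"delta_rot":[0,0,-0.63]},
  {"gripper":1,"linear":[0,0,0],"delta_rot":[0,0,-0.63]},
])

```text
clock: 35.05
position: [0.5315, 0.1904, 0.0664]
ee_rot: [0.001, 0.629, 0.778, 0.002]
contact_force: [-1.2, 1.9, 7.3]
width: 0.0101
gripper_force: 63.2
```

```bash
python3 -c "
from h import *
avg(2)
q=get_state()['ee_rot'];print(np.degrees(2*np.arctan2(q[2],q[1])))"
```

```text
position [0.5315 0.1904 0.0664]
contact_force [-1.1478  2.1285  6.8372]
moment [ 0.1221  0.3247 -0.0437]
clock 35.1 width 0.010409058249012785
102.1071733454525
```

The tool turned 76°, so the joint is at about 1.36 rad, past the lock. Release, retreat and check.

Emit:
send_rows([
  {"gripper":0.3,"linear":[0,0,0],"delta_rot":[0,0,0]},
  {"gripper":-0.5,"linear":[0,0,0],"delta_rot":[0,0,0]},
  {"gripper":-0.8,"linear":[0,0,0],"delta_rot":[0,0,0]},
  {"gripper":-0.8,"linear":[0,0,0],"delta_rot":[0,0,0]},
  {"gripper":-0.8,"linear":[0,0,0.04],"delta_rot":[0,0,0]},
  {"gripper":-0.8,"linear":[0,0,0.08],"delta_rot":[0,0,0]},
  {"gripper":-0.8,"linear":[0,0,0.12],"delta_rot":[0,0,0]},
  {"gripper":-0.8,"linear":[0,0,0.15],"delta_rot":[0,0,0]},
])

```text
clock: 35.95
position: [0.5319, 0.1901, 0.2181]
ee_rot: [0.002, 0.629, 0.778, 0.002]
contact_force: [1.5, 0.6, 0.7]
width: 0.0769
gripper_force: 0.0
```

Emit:
send_rows([
  {"gripper":-1,"linear":[-0.015,0,0],"delta_rot":[0,0,0]},
  {"gripper":-1,"linear":[-0.015,0,0],"delta_rot":[0,0,0]},
  {"gripper":-1,"linear":[-0.015,0,0],"delta_rot":[0,0,0]},
  {"gripper":-1,"linear":[-0.015,0,0],"delta_rot":[0,0,0]},
])

```text
clock: 36.35
position: [0.5157, 0.1898, 0.214]
ee_rot: [0.0, 0.629, 0.778, 0.0]
contact_force: [-0.1, 0.4, 0.5]
width: 0.0854
gripper_force: 0.0
```

```bash
python3 prof.py
python3 - <<'E'
from h import *
import pickle
w=pickle.load(open('w9.pkl','rb')); meas('knob',w,ORG,(.531,.19),.03,.0845); meas('fence',w,RED,(.526,.215),.04,.048)
cv2.imwrite('pics/w10.png',cv2.resize(w['pixels'][40:270,150:420],None,fx=2.6,fy=2.6,interpolation=cv2.INTER_CUBIC))
E
```

```text
now [0.51572875 0.18979964 0.21396927]
panel -45 ((np.float64(-35.25), np.float64(28.0)), 'mid', -3.62)
panel -35 ((np.float64(-29.25), np.float64(27.75)), 'mid', -0.75)
panel -25 ((np.float64(-29.25), np.float64(27.5)), 'mid', -0.88)
panel 0 ((np.float64(-29.5), np.float64(27.5)), 'mid', -1.0)
panel 20 ((np.float64(-30.0), np.float64(27.0)), 'mid', -1.5)
panel 35 ((np.float64(-30.0), np.float64(26.75)), 'mid', -1.62)
fence -52 ((np.float64(-36.25), np.float64(32.75)), 'mid', -1.75)
fence -54 ((np.float64(-36.25), np.float64(32.75)), 'mid', -1.75)
fence -56 ((np.float64(-36.0), np.float64(32.75)), 'mid', -1.62)
knob c(mm) [535.1 191.4] size [17.2 41.4] long ang 104.1 px [297.3 202.6]
fence c(mm) [546.9 221.5] size [12.8 28.3] long ang 12.8 px [315.6 167. ]
```

View pics/w10.png

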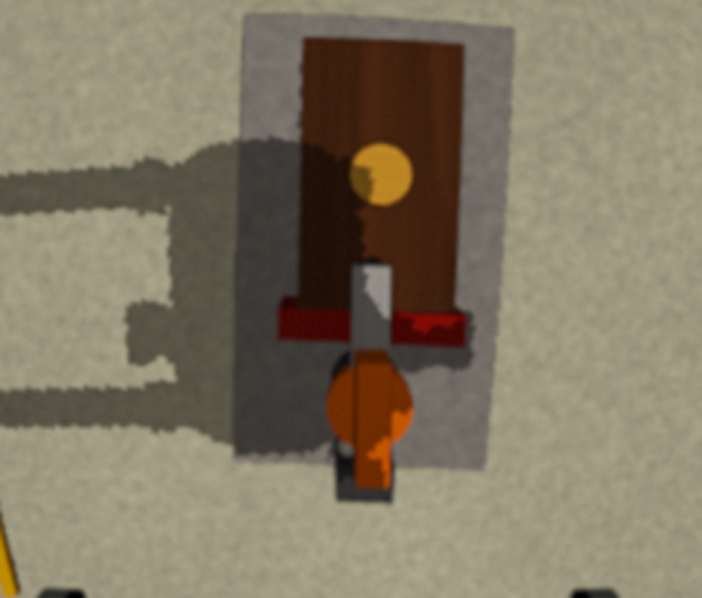

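The crop shows the steel finger (370,300) over the fence and panel, the knob bar (372,420) in line with jig y, and the panel walnut-up, flush and centred. Handing in.

```bash
python3 -c "
from h import *
print(sign_off())"
```

```text
the job is handed in; nothing more can be done
None
```

The job is handed in at about 36 s of the allowed 69 s: the panel lies walnut-up on the bed, flush to the fence, about 0.5 mm off centre and under 1° off square, and the clamp knob is turned to about 1.36 rad (locked beyond 1.15) with its finger over the panel.

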